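Lever open a seed sample case and sort its pots

ROBOT

A 6-joint arm with a two-finger parallel gripper is mounted at the origin on the work surface. World frame = base frame: x ahead of the robot, y to its left, z up, the work surface at z = 0. Lengths are in m, angles in rad, forces in N, time in s.
With the tool pointing down it reaches from about 0.25 to 0.725 m from the base axis. Payload 4 kg.
Tool frame: the origin (TCP) lies midway between the tips of the shut fingers; the grasp point (between the pads) lies 19 mm behind it; y points along the fingers, z is the direction in which the jaws open and shut, and the axes are right-handed (so a half turn about y gives the same grasp; the last joint's range is limited). The gripper opens to 85 mm and grips with 20 to 120 N. Pads are 22 mm wide; open, the fingers measure 114 mm over their backs; the gripper's body (76 mm by 85 mm) begins 54 mm behind the grasp point. The pads swing forward as they close: fully open they stand 13 mm farther back than shut.
Start: joints at [-1.108, 0.241, 0.005, 1.335, 0, 1.571], TCP at [0.223, -0.447, 0.231] pointing down, gripper open.
Joint ranges: [-2.72, 2.72], [-1.05, 1.87], [-1.09, 1.28], [-1.99, 2.15], [-1.42, 1.44], [-3.14, 3.14]. Speed limits (rad/s): [2.79, 2.79, 3.14, 3.14, 3.14, 3.14].

INTERFACE

Orientations are given as a unit quaternion [x, y, z, w].
In Python, from workcell import bot gives the robot as it stands. The module is installed in compiled form; this text tells all that it offers.
- The arm moves only by the shell command python3 -m handwheel 'ROWS' [OPENING]. ROWS is JSON, a list of rows, each a list of 6 numbers: the shift along the tool's x, y, z in units of 25 mm (1.0 is 25 mm), then the turn, a rotation vector about the tool's x, y, z in units of 10 degrees (1.0 is 10 degrees). A call has exactly 5 rows; each row is the pose to reach, as a shift and turn from the pose commanded when the call began, along the tool's axes at that moment; what a row does not reach only later rows make up. A row lasts 1/8 s, in which the tool goes at most 62.5 mm and 10.7 degrees, less where a joint would pass 70% of its speed; a pose out of reach is approached as far as the arm can. A call with a gripper value outside its range is refused whole. OPENING is the gripper command: -1 is shut, 1 is fully open, values between are in proportion, set as the call begins (- or left out, the last holds). The fingers move at their own pace and stop on an object; the grip force is fixed at half the most. Time passes only in rows, so rows that repeat a pose let the fingers close, or fill a call up. It gives the time, the measured TCP pose, the force and the opening at its end, in the units of the state.
- bot.get_obs(): the state, without advancing time (a new reading comes with each control period).
- bot.camera(name): name is "side" or "top" or "wrist"; returns a dict with "color" (400x640x3 uint8, red, green, blue), "fx", "fy", "cx", "cy" (pixels), "dist_coeffs" ([k1, k2, p1, p2, k3] as OpenCV has them; the pictures are not rectified), "rvec" (rotation vector, rad) and "tvec" (3), from world to camera coordinates, as OpenCV has them. Camera axes: x right, y down, z forward; pixel columns grow to the right and rows downward; lengths in m; the calibration is good to about 2 mm. A picture is of the moment at which its call begins. There is no depth.
- bot.job_done(): hands the job in, once; it reports no verdict.
The state is a dict: "clock": time; "joint_pos": joint angles; "joint_vel": joint speeds; "tau": joint torques, N m; "eef_pos": TCP position; "tool_rot": TCP orientation; "ft_force": force on the tool from outside, world axes, zero at the start; "ft_torque": the same for the moment, N m; "grip_width": finger opening in m.
Only numpy, scipy, OpenCV 4.12 (cv2) and the standard library are available. Lean on these libraries where they do the work, as an engineer would, in place of code of your own. Each camera call takes 0.05 s, during which the arm holds its last target.

TASK

Lift the spatula out of its holder by its bare steel end, lay it flat on the white board and let go, then take it again by its wooden handle and, with the blade under the lid at the notch, lever the sample case's lid up and swing it fully open so that it stays up. Lay the spatula flat on the board again, then stand the round pot upright in the round glass dish and the square pot upright in the square glass tray. Leave everything else on the bench where it is.

Things in the scene. Friction and masses are not known exactly. Their poses are not given: they have to be found in the camera images.
- spatula: Flat spatula, 190 long, about 80 g. Origin on the handle's underside, 95 from either end; +x to the blade tip, +z up. Wooden handle x -95 to +5, 18 wide, z 0 to 16; steel neck x +5 to +30, 14 wide, z 3.5 to 12.5; steel blade x +30 to +95, 16 wide, z 6.5 to 9.5. Balances near x -20. Starts level in the holder, handle in the channel, neck and blade sticking out.
- spatula_handle (a point): Middle of the spatula's wooden handle (spatula x -45, z 8).
- spatula_tip (a point): Middle of the blade's end edge (spatula x +95, z 8).
- holder: Wooden block fixed to the bench, 112 by 70 by 50 high. Origin on the bench in the middle of its open end face; block from x 0 to -112; +x is where the blade sticks out. Open-topped channel 24 wide, floor z 24, cheeks 23 thick up to z 50. The handle lies wholly inside, too deep for fingers: take the spatula by its neck and lift it straight up.
- board: White plastic board fixed to the bench, 220 (x) by 100 (y), 4 thick; origin at the centre of its underside. The spatula is laid here.
- case: White plastic sample case with clear lid, fixed to the bench. Origin on the bench under the middle of the box; -x is its front, +x its hinge side. Box 120 (x) by 190 (y), walls 5, inner floor z 5. Side walls reach z 50, the lid lies sunk between them; front and back walls reach z 43.
- notch (a point): Middle of the sill of the notch in the front wall (case x -60, y 0, z 36); notch 60 wide. A solid ledge 60 wide, top also at z 36, juts out before it from case x -60 to -120. Between sill and shut lid is a gap 8 high: the blade goes in level along case +x over the ledge; fingers do not fit and stay in front of the ledge. The space behind the sill is clear for 25.
- lid (a joint): Angle of the clear lid: 0 shut (as it starts), 1.57 upright, stop at 1.9. Plate 120 (hinge to front edge) by 178 by 5, 80 g, underside at z 44 when shut, front edge flush with the case's front. Turns about case y at point lid_hinge, front edge rising. Stiff hinge, 0.06 N m friction (0.9 N lifts the front edge): it stays at any angle where it is left.
- lid_hinge (a point): Middle of the lid's hinge axis (case x +60, y 0, z 44).
- round_pot: Round pot with grey cap, 29 across, 35 high, about 40 g; origin at the centre of its underside, z along it. Starts standing on the floor inside the case.
- square_pot: Square pot with grey cap, 29 by 29, 35 high, about 50 g; origin at the centre of its underside, x and y along its sides, within 0.15 rad of the case's. Starts standing on the floor inside the case. The two pots stand side by side along the case's y, 65 or more apart between centres; either may be on either side.
- dish: Round open glass dish fixed to the bench, 110 across, 16 high, wall 3, inner floor at z 3; origin at the centre of its underside. For the round pot.
- tray: Square open glass tray fixed to the bench, 110 by 110, 16 high, wall 3, inner floor at z 3; origin at the centre of its underside, x and y along its sides. For the square pot. Dish and tray may have changed places.
- petri_stack: Bystander: stack of three closed petri dishes, 94 across, 44 high; origin under its centre.
- petri_single: Bystander: one closed petri dish, 94 across, 15 high; origin under its centre.
- wash_bottle: Bystander: clear bottle, 64 across, 150 high; origin under its centre.
- brown_jar: Bystander: amber jar, 72 across, 90 high; origin under its centre.
- tub: Bystander: closed clear tub, 118 by 98 by 49 high; origin under its centre.
- tweezers: Bystander: steel tweezers lying flat, 120 long along x, 3 thick; origin under their middle.
There are look-alikes about, which are no part of the job. There is more than one size of the spatula; the one meant has the size given above.

How it is judged:
On the way, in this order (a step that is already met when the one before it is completed fails the run):
1. the spatula lies flat on the board, let go (x of spatula in the frame of board between -0.105 and 0.105 m and y of spatula in the frame of board between -0.05 and 0.05 m and z of spatula in the frame of board between 0 and 0.009 m and angle between spatula's own z axis and vertical below 0.15 rad and linear speed of spatula below 0.03 m/s and contact force between the fingers and spatula below 0.05 N), for 0.2 s.
2. the lid is being raised past 0.2 rad by the spatula, which is held by its handle (value of joint lid above 0.2 rad and contact force between spatula and lid above 0.05 N and distance between the grasp point and spatula_handle below 0.065 m), for 0.1 s.
At the end, for the whole second after the job is handed in: Lid open beyond 1.5 rad; the spatula lying flat on the board (its origin over the board, within 5 mm of resting height, tilt under 0.15 rad), let go; the round pot standing upright (within 0.15 rad) on the floor of the dish, the square pot likewise in the tray; all at rest (all of step 1 and value of joint lid above 1.5 rad and z of round_pot in the frame of dish between 0 and 0.009 m and angle between each of round_pot, square_pot's own z axis and vertical below 0.15 rad and linear speed of each of round_pot, square_pot below 0.03 m/s and horizontal distance between round_pot and dish below 0.042 m and z of square_pot in the frame of tray between 0 and 0.009 m and x of square_pot in the frame of tray between -0.043 and 0.043 m and y of square_pot in the frame of tray between -0.043 and 0.043 m); the robot touches nothing.
It fails at once if a bystander is moved more than 25 mm (distance of any of petri_stack, petri_single, wash_bottle, brown_jar, tub, tweezers from where it was at the start of the episode above 0.025 m).
It also fails if it takes over 72 s, if anything falls off the work surface, if the arm or the gripper's body presses on something with over 40 N, if the wrist force passes 120 N, or if a joint passes its speed limit or range.

## Working session

There is one attempt and no reset: what is moved stays moved. The work goes in short steps, Python scripts to look and compute and a shell command to move; the robot and the scene stay as the last step left them, time stands still between calls to the robot, and variables do not carry over. Pictures are saved under pics/ and viewed, and the job is handed in when it is done.

```bash
mkdir -p pics; ls
python3 - <<'E'
from workcell import bot
import cv2
o=bot.get_obs()
for k,v in o.items(): print(k,v)
for n in ["top","side","wrist"]:
    c=bot.camera(n); cv2.imwrite(f"pics/{n}0.png",c["color"][:,:,::-1])
    print(n,{k:v for k,v in c.items() if k!="color"})
E
```

```text
pics
clock 0.0
joint_pos [-1.10799673e+00  2.41402440e-01  3.72737305e-03  1.33519610e+00
  3.47836532e-05  1.57079587e+00]
joint_vel [-0.0010025   0.00149368  0.00119075 -0.00020807 -0.00080054  0.00059689]
tau [ 2.15035639e-04 -3.72319329e+01  2.52407026e+01  1.70027954e-02
  3.59432420e-05 -8.62991811e-08]
eef_pos [ 0.222956   -0.44683532  0.23041942]
tool_rot [-0.16232436  0.68897621 -0.68754254  0.16201183]
ft_force [ 0.55319084  0.08001521 -0.19787692]
ft_torque [-0.02981656  0.00649684  0.00738882]
grip_width 0.08555627106877406
top {'fx': 421.52476738530453, 'fy': 421.52476738530453, 'cx': 323.3464715783972, 'cy': 199.1670271720248, 'dist_coeffs': array([0.02500151, 0.        , 0.        , 0.        , 0.        ]), 'rvec': array([ 2.13279435, -2.14607   ,  0.20154989]), 'tvec': array([0.01834677, 0.53128185, 1.21395781])}
side {'fx': 385.26156658643635, 'fy': 385.26156658643635, 'cx': 319.03035402392834, 'cy': 200.45223821526992, 'dist_coeffs': array([-0.08747485,  0.        ,  0.        ,  0.        ,  0.        ]), 'rvec': array([ 2.04610512, -0.55233139,  0.29125812]), 'tvec': array([-0.42904591,  0.20094707,  0.84240788])}
wrist {'fx': 333.46047311554577, 'fy': 333.46047311554577, 'cx': 317.4661240616007, 'cy': 198.8013234929748, 'dist_coeffs': array([-0.02433909,  0.        ,  0.        ,  0.        ,  0.        ]), 'rvec': array([-2.43564846,  1.50436791,  0.24132723]), 'tvec': array([-0.49886962, -0.04075738,  0.38041861])}
```

View pics/top0.png

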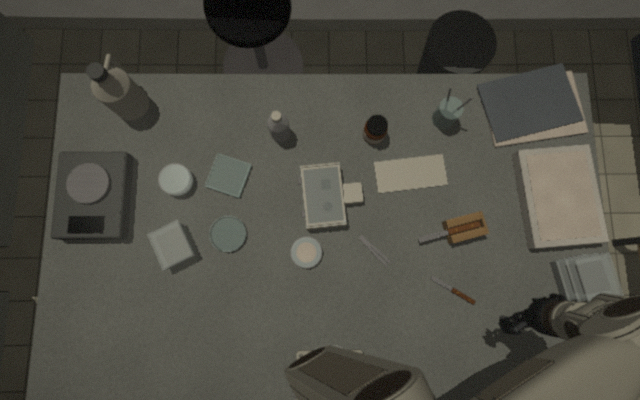

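View pics/side0.png

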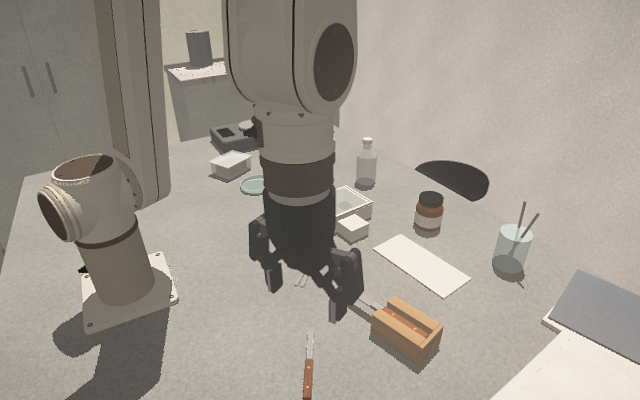

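View pics/wrist0.png

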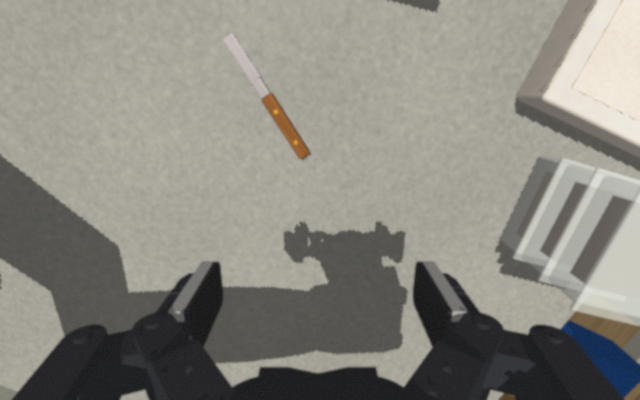

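```bash
cat > h.py <<'E'
import numpy as np, cv2
from scipy.spatial.transform import Rotation as R
from workcell import bot
def pj(c,P):
    p,_=cv2.projectPoints(np.asarray(P,float).reshape(-1,1,3),c["rvec"],c["tvec"],np.array([[c["fx"],0,c["cx"]],[0,c["fy"],c["cy"]],[0,0,1]]),c["dist_coeffs"])
    return p[:,0]
def unpj(c,px,z):
    K=np.array([[c["fx"],0,c["cx"]],[0,c["fy"],c["cy"]],[0,0,1]])
    u=cv2.undistortPoints(np.asarray(px,float).reshape(-1,1,2),K,c["dist_coeffs"])[:,0]
    Rm=cv2.Rodrigues(c["rvec"])[0]; C=-Rm.T@c["tvec"]
    d=np.c_[u,np.ones(len(u))]@Rm
    return C+d*((z-C[2])/d[:,2])[:,None]
def ortho(c,x0,x1,y0,y1,z,s,name=None,grid=0.05):
    # image: up=+x, left=+y ; s px per m
    h=int((x1-x0)*s);w=int((y1-y0)*s)
    X=x1-(np.arange(h)+.5)/s;Y=y1-(np.arange(w)+.5)/s
    g=np.stack(np.meshgrid(X,Y,indexing='ij')+[np.full((h,w),z)],-1) if False else np.dstack([np.repeat(X[:,None],w,1),np.repeat(Y[None],h,0),np.full((h,w),z)])
    p=pj(c,g.reshape(-1,3)).reshape(h,w,2).astype(np.float32)
    im=cv2.remap(c["color"],p[:,:,0],p[:,:,1],cv2.INTER_CUBIC)[:,:,::-1].copy()
    im=cv2.convertScaleAbs(im,alpha=1.5)
    if grid:
        for v in np.arange(np.ceil(x0/grid)*grid,x1,grid):
            r=int((x1-v)*s); cv2.line(im,(0,r),(6,r),(0,0,255),1); cv2.putText(im,f"{v:.2f}",(8,r+4),0,.35,(0,0,255),1)
        for v in np.arange(np.ceil(y0/grid)*grid,y1,grid):
            q=int((y1-v)*s); cv2.line(im,(q,0),(q,6),(0,0,255),1); cv2.putText(im,f"{v:.2f}",(q-12,18),0,.35,(0,0,255),1)
    if name: cv2.imwrite(name,im)
    return im
def plan(goal_p,goal_R,n=1):
    """row values from current measured pose to goal"""
    o=bot.get_obs(); R0=R.from_quat(o["tool_rot"])
    d=R0.inv().apply(np.asarray(goal_p)-o["eef_pos"])/0.025
    r=(R0.inv()*goal_R).as_rotvec(degrees=True)/10
    return np.r_[d,r]
E
python3 - <<'E'
from h import *
c=bot.camera("top")
print(unpj(c,[[0,0],[640,400],[55,75],[325,350]],0))
ortho(c,0.2,0.6,-0.4,0.4,0,1000,"pics/o1.png")
E
```

```text
[[ 1.20312585  1.0633294   0.        ]
 [-0.04461707 -0.88185829  0.        ]
 [ 0.94514233  0.8669374   0.        ]
 [ 0.09407238  0.01282673  0.        ]]
```

View pics/o1.png

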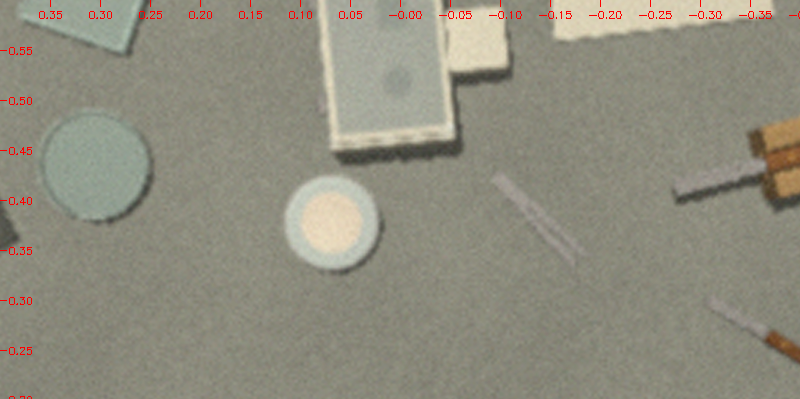

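Run:
```python
from h import *
c=bot.camera("top")
a=ortho(c,0.38,0.72,-0.2,0.2,0.05,2000,"pics/o2.png")
a=ortho(c,0.2,0.5,-0.55,-0.2,0.0,2200,"pics/o3.png")
a=ortho(c,0.35,0.72,0.1,0.5,0.0,1600,"pics/o4.png")
a=ortho(c,0.45,0.75,-0.42,-0.02,0.004,2000,"pics/o5.png")
```

```text
(no output)
```

View pics/o2.png

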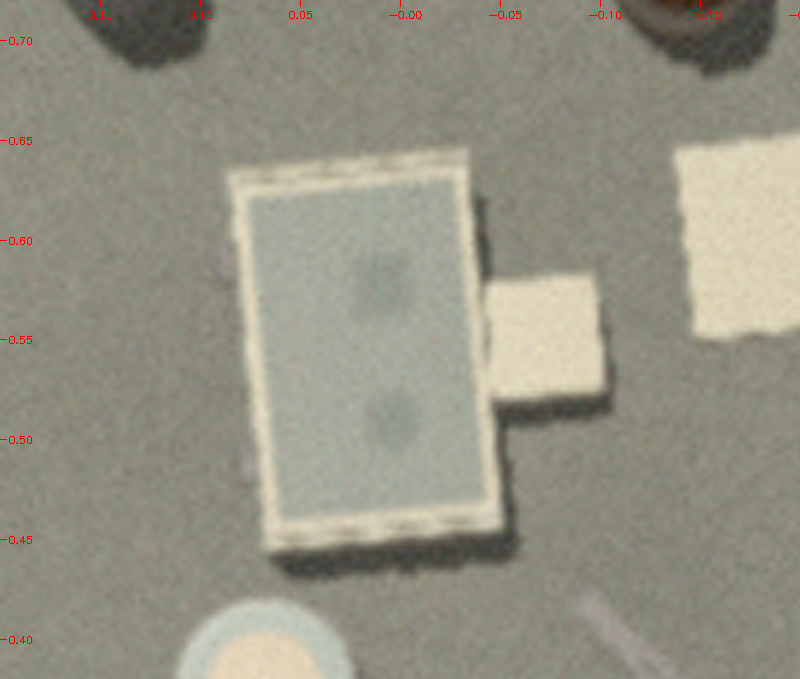

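View pics/o3.png

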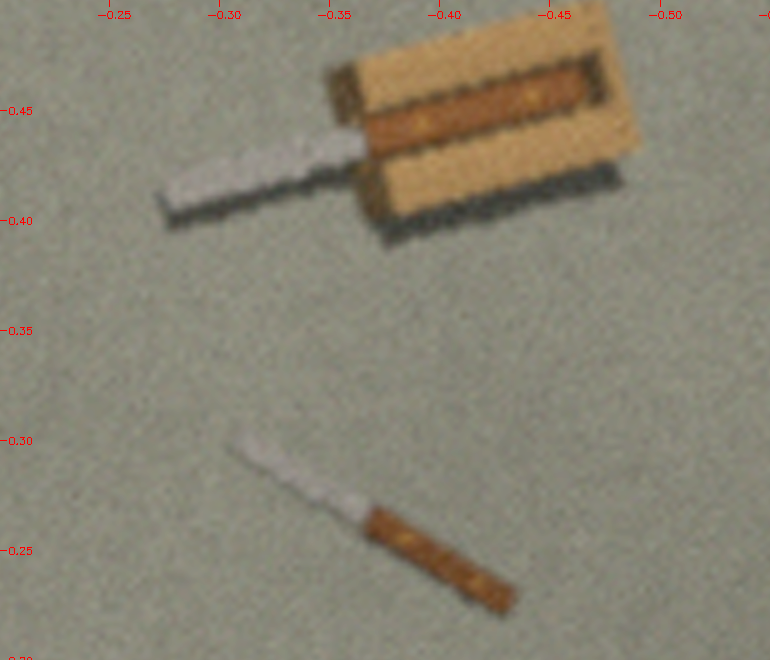

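View pics/o4.png

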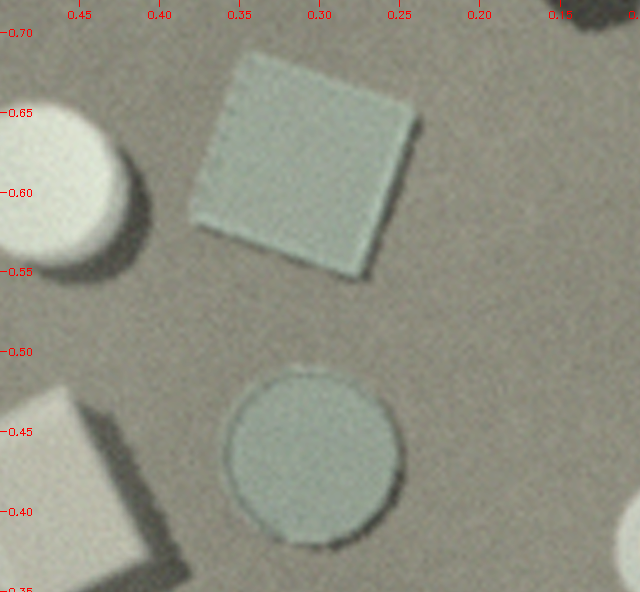

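View pics/o5.png

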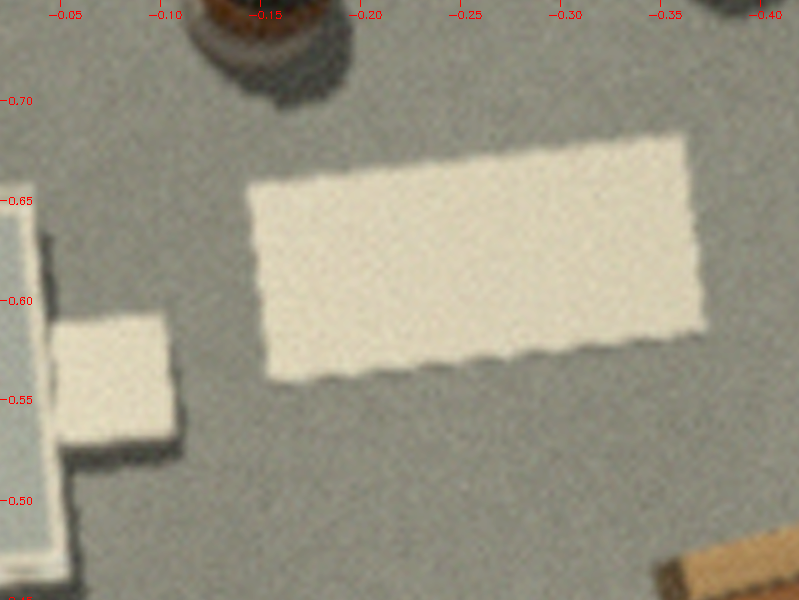

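Run:
```python
from h import *
c=bot.camera("top")
a=ortho(c,0.38,0.5,-0.5,-0.26,0.05,3200,grid=.02)
b=ortho(c,0.38,0.5,-0.5,-0.26,0.032,3200,grid=.02)
cv2.imwrite("pics/o6.png",np.vstack([a[:300],b[:300]]) if 0 else cv2.resize(np.vstack([a,b]),(600,600)))
o=bot.get_obs();print(R.from_quat(o["tool_rot"]).as_matrix().round(3))
w=bot.camera("wrist");print("wrist cam pos",-cv2.Rodrigues(w["rvec"])[0].T@w["tvec"])
```

```text
[[-0.895 -0.     0.446]
 [-0.446  0.001 -0.895]
 [-0.    -1.    -0.001]]
wrist cam pos [ 0.29483314 -0.41088472  0.3742419 ]
```

View pics/o6.png

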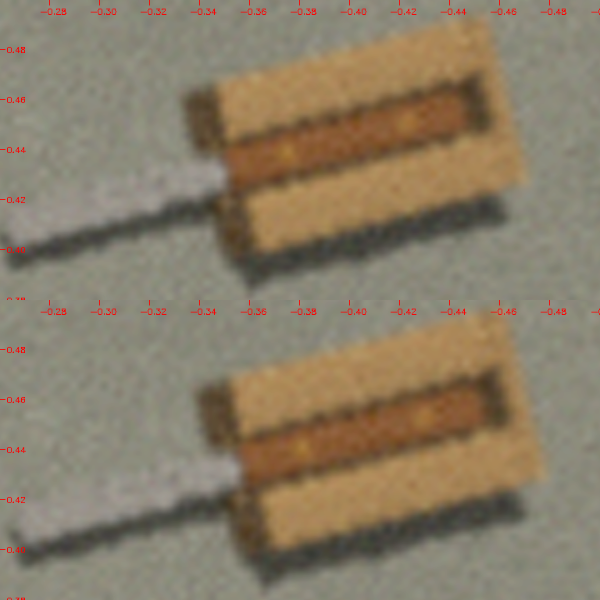

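```bash
python3 -m handwheel '[[-1.9,0.3,-0.05,0,-1,0],[-3.8,0.6,-0.1,0,-2,0],[-5.7,0.9,-0.15,0,-3,0],[-7.6,1.2,-0.2,0,-4,0],[-9.4,1.5,-0.25,0,-5,0]]' 0.2
python3 - <<'E'
from h import *
print(plan([.4305,-.337,.15],R.from_matrix(np.c_[[.265,-.964,0],[0,0,-1],[.964,.265,0]])).round(2))
E
```

```text
clock: 0.98
eef_pos: [0.4321, -0.336, 0.1936]
tool_rot: [0.439, -0.554, 0.554, -0.439]
ft_force: [-0.3, 0.5, 1.0]
grip_width: 0.0514
[ 0.05  1.74 -0.05 -0.   -2.85  0.  ]
```

```bash
python3 -m handwheel '[[0,0.5,0,0,-1,0],[0,1,0,0,-2,0],[0,1.7,0,0,-2.85,0],[0,1.7,0,0,-2.85,0],[0,1.7,0,0,-2.85,0]]' 0.1
python3 - <<'E'
from h import *
w=bot.camera("wrist"); cv2.imwrite("pics/w1.png",cv2.convertScaleAbs(w["color"][:,:,::-1],alpha=1.3))
E
```

```text
clock: 1.6
eef_pos: [0.4309, -0.3371, 0.1518]
tool_rot: [0.561, -0.431, 0.431, -0.561]
ft_force: [0.3, -0.4, -0.2]
grip_width: 0.047
```

View pics/w1.png

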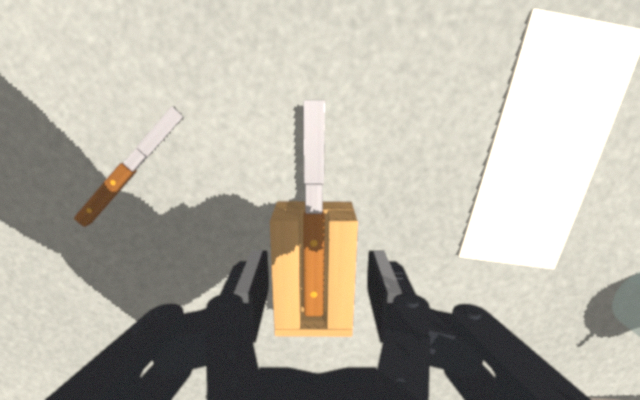

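Run:
```python
from h import *
w=bot.camera("wrist")
t=unpj(w,[[315,101],[313.5,184]],.0335); n=unpj(w,[[314,184],[314,211.5]],.0365);hh=unpj(w,[[314,211.5],[313,317]],.040)
print(t,n,hh)
u=t[0]-hh[1];u/=np.linalg.norm(u);print(u,np.degrees(np.arctan2(u[1],u[0])))
g=hh[0]+ .017*u;print(g, t[0]-.073*u)
Rg=R.from_matrix(np.c_[[-u[0],-u[1],0],[0,0,-1],[-u[1]*-1,-u[0],0]]) 
m=Rg.as_matrix();print(np.linalg.det(m))
print(plan([g[0],g[1],.026],Rg).round(2))
```

```text
[[ 0.41119339 -0.26791939  0.0335    ]
 [ 0.42670161 -0.33114167  0.0335    ]] [[ 0.42690482 -0.33021295  0.0365    ]
 [ 0.43294009 -0.35305378  0.0365    ]] [[ 0.43263635 -0.35178415  0.04      ]
 [ 0.4580878  -0.45173166  0.04      ]]
[-0.24705822  0.96839535 -0.03424456] 104.31207377244432
[ 0.42843636 -0.33532143  0.03941784] [ 0.42922864 -0.33861225  0.03599985]
1.0000000000000002
[-0.11  5.05 -0.09 -0.01  0.06  0.01]
```

```bash
python3 -m handwheel '[[0,1,-0.05,0,0.1,0],[0,2.2,-0.09,0,0.1,0],[0,3.4,-0.09,0,0.1,0],[0,4.4,-0.09,0,0.1,0],[0,5.02,-0.09,0,0.1,0]]' -0.3;  python3 - <<'E'
from h import *
w=bot.camera("wrist"); cv2.imwrite("pics/w2.png",cv2.convertScaleAbs(w["color"][:,:,::-1],alpha=1.3))
w=bot.camera("side"); cv2.imwrite("pics/s2.png",cv2.resize(w["color"][180:380,240:480,::-1],None,fx=3,fy=3,interpolation=2))
E
```

```text
clock: 2.33
eef_pos: [0.4285, -0.3375, 0.0252]
tool_rot: [-0.557, 0.436, -0.435, 0.557]
ft_force: [0.0, 0.6, -0.3]
grip_width: 0.0298
```

View pics/w2.png

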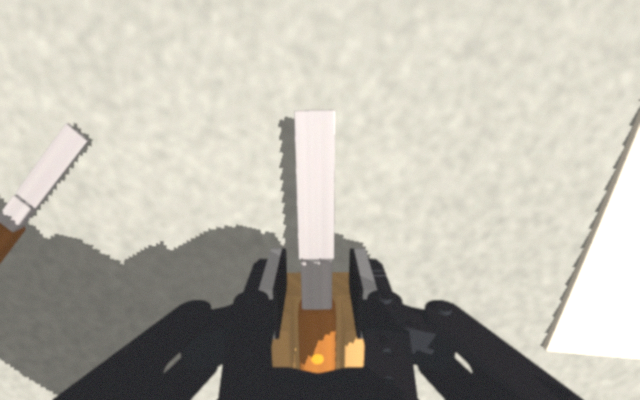

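View pics/s2.png

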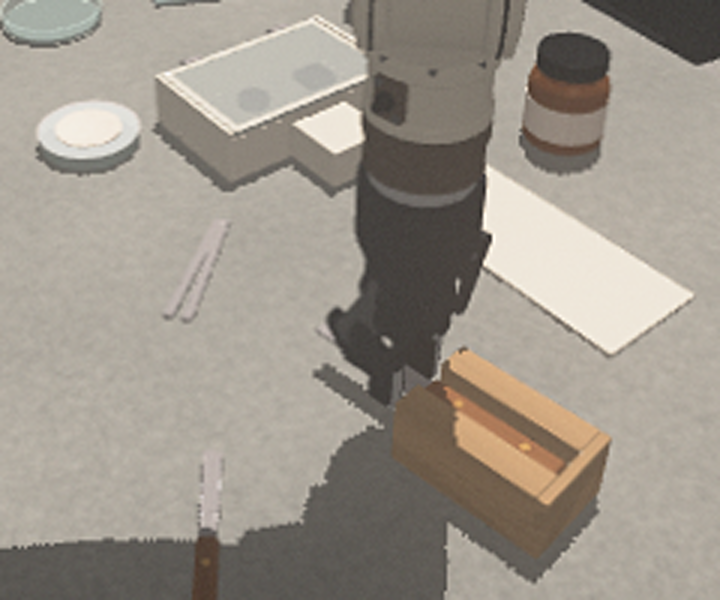

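```bash
python3 -m handwheel '[[0,0,0,0,0,0],[0,0,0,0,0,0],[0,0,0,0,0,0],[0,0,0,0,0,0],[0,0,0,0,0,0]]' -1;  python3 -m handwheel '[[0,-0.2,0,0,0,0],[0,-0.6,0,0,0,0],[0,-1.2,0,0,0,0],[0,-1.8,0,0,0,0],[0,-2.4,0,0,0,0]]';python3 - <<'E'
from h import *
w=bot.camera("wrist"); cv2.imwrite("pics/w3.png",cv2.convertScaleAbs(w["color"][:,:,::-1],alpha=1.3))
w=bot.camera("side"); cv2.imwrite("pics/s3.png",cv2.resize(w["color"][180:380,240:480,::-1],None,fx=3,fy=3,interpolation=2))
E
```

```text
clock: 3.05
eef_pos: [0.4292, -0.338, 0.0266]
tool_rot: [-0.557, 0.435, -0.436, 0.557]
ft_force: [0.1, 0.4, 5.3]
grip_width: 0.0123
clock: 3.68
eef_pos: [0.4288, -0.3377, 0.0873]
tool_rot: [0.557, -0.435, 0.436, -0.557]
ft_force: [0.5, -0.3, -0.6]
grip_width: 0.0126
```

View pics/w3.png

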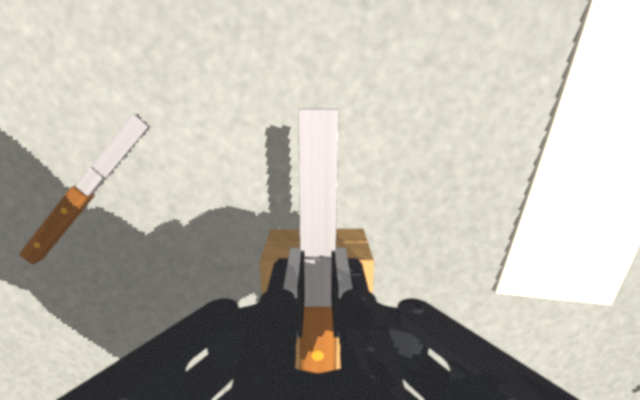

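View pics/s3.png

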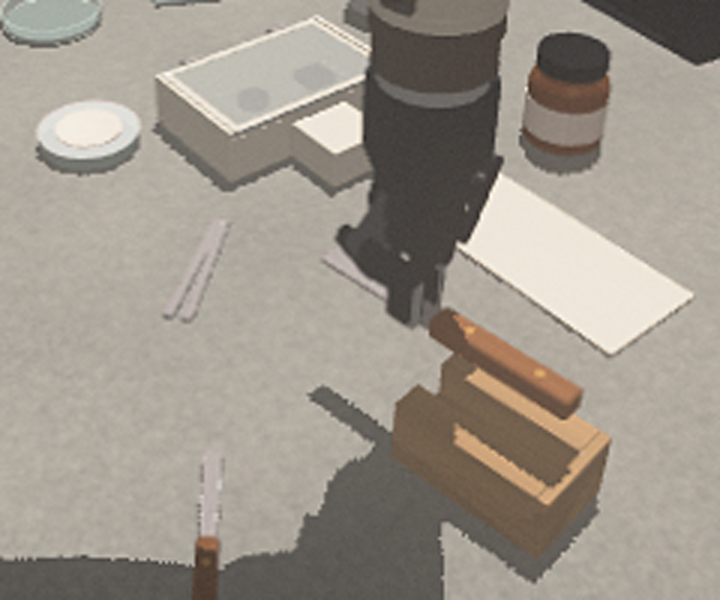

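```bash
cat >> h.py <<'E'
def down(deg):
    """tool pointing down with tool x at yaw deg"""
    a=np.radians(deg); x=np.array([np.cos(a),np.sin(a),0]); y=np.array([0,0,-1.]); return R.from_matrix(np.c_[x,y,np.cross(x,y)])
E
python3 - <<'E'
from h import *
print(plan([.612,-.242,.04],down(96.5-180)).round(2))
E
```

```text
[-1.99  1.95  8.   -0.02  0.75  0.02]
```

```bash
python3 -m handwheel '[[-0.3,0,1.2,0,0.1,0],[-0.8,0,3.2,0,0.3,0],[-1.3,0,5.2,0,0.5,0],[-1.75,0,7,0,0.75,0],[-2,0,8,0,0.75,0]]'; python3 -m handwheel '[[0,0.4,0,0,0,0],[0,0.9,0,0,0,0],[0,1.5,0,0,0,0],[0,2.1,0,0,0,0],[0,2.5,0,0,0,0]]';python3 - <<'E'
from h import *
print(plan([.612,-.242,.0066],down(96.5-180)).round(2))
w=bot.camera("wrist"); cv2.imwrite("pics/w4.png",w["color"][:,:,::-1])
w=bot.camera("side"); cv2.imwrite("pics/s4.png",cv2.resize(w["color"][150:350,300:540,::-1],None,fx=3,fy=3,interpolation=2))
E
```

```text
clock: 4.4
eef_pos: [0.6123, -0.2388, 0.0852]
tool_rot: [-0.528, 0.47, -0.47, 0.528]
ft_force: [-1.3, 0.4, -1.3]
grip_width: 0.012
clock: 5.03
eef_pos: [0.6093, -0.2407, 0.0217]
tool_rot: [0.528, -0.472, 0.47, -0.527]
ft_force: [0.3, 0.3, 0.1]
grip_width: 0.0121
[ 0.06  0.6   0.1   0.01 -0.   -0.01]
```

View pics/w4.png

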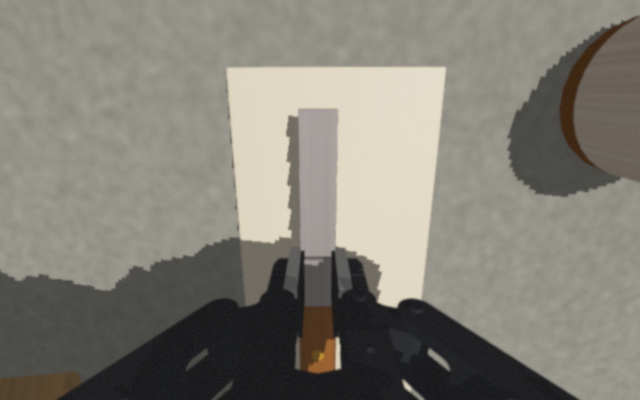

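View pics/s4.png

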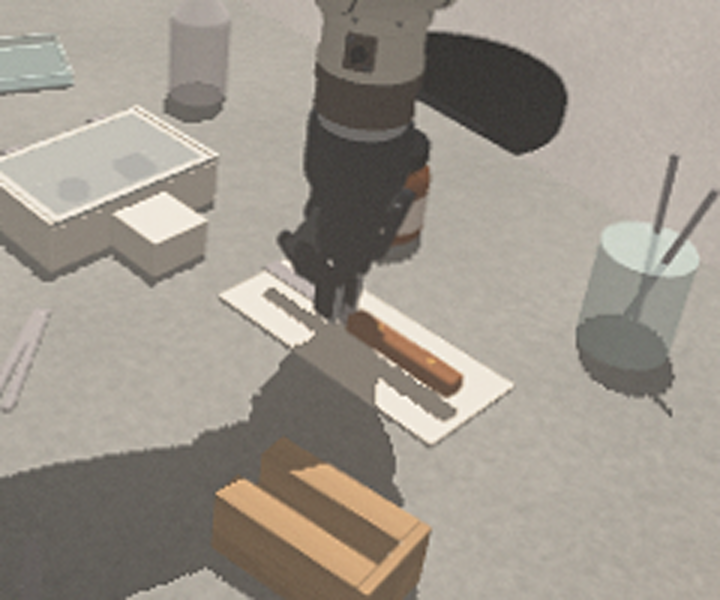

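```bash
python3 -m handwheel '[[0,0.3,0,0,0,0],[0,0.4,0,0,0,0],[0,0.5,0,0,0,0],[0,0.56,0,0,0,0],[0,0.56,0,0,0,0]]'
```

```text
clock: 5.75
eef_pos: [0.6105, -0.2405, 0.0093]
tool_rot: [-0.528, 0.471, -0.471, 0.528]
ft_force: [-0.4, 0.9, -0.1]
grip_width: 0.012
```

```bash
python3 -m handwheel '[[0,0.04,0,0,0,0],[0,0.08,0,0,0,0],[0,0.1,0,0,0,0],[0,0.1,0,0,0,0],[0,0.1,0,0,0,0]]'
```

```text
clock: 6.38
eef_pos: [0.6105, -0.2405, 0.0069]
tool_rot: [-0.528, 0.471, -0.471, 0.528]
ft_force: [-0.5, -0.4, 0.4]
grip_width: 0.0124
```

```bash
python3 -m handwheel '[[0,0,0,0,0,0],[0,0,0,0,0,0],[0,0,0,0,0,0],[0,-0.8,0,0,0,0],[0,-2,0,0,0,0]]' 0.0; python3 -m handwheel '[[0,-0.5,0,0,0,0],[0.5,-1,0,0,0,0],[1,-1.5,0,0,0,0],[1.5,-2,0,0,0,0],[1.9,-2,0,0,0,0]]'
python3 - <<'E'
from h import *
w=bot.camera("wrist"); cv2.imwrite("pics/w5.png",w["color"][:,:,::-1])
E
```

```text
clock: 7.0
eef_pos: [0.6094, -0.2401, 0.056]
tool_rot: [0.528, -0.472, 0.47, -0.527]
ft_force: [-0.1, -0.4, 0.4]
grip_width: 0.0429
clock: 7.62
eef_pos: [0.6163, -0.2893, 0.1074]
tool_rot: [-0.527, 0.47, -0.472, 0.528]
ft_force: [0.0, 0.2, -0.0]
grip_width: 0.0423
```

View pics/w5.png

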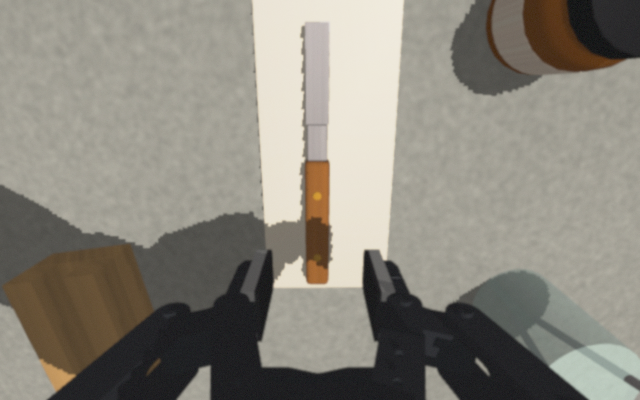

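Run:
```python
from h import *
w=bot.camera("wrist")
t=unpj(w,[[316.5,22]],.0135)[0]; a,b=unpj(w,[[317,161],[317.5,283.5]],.020)
print(t,a,b, np.linalg.norm(t-b),np.linalg.norm(a-b))
u=(t-b);u[2]=0;u/=np.linalg.norm(u);yaw=np.degrees(np.arctan2(u[1],u[0]))
g=a-.033*u; print(yaw,g, b+.067*u)
print(plan([g[0],g[1],.007],down(yaw-180)).round(2))
```

```text
[ 0.60193683 -0.16934883  0.0135    ] [ 0.6122517  -0.25764137  0.02      ] [ 0.62372573 -0.35555254  0.02      ] 0.18758685733796607 0.098581183447355
96.67419694543399 [ 0.61608707 -0.29041774  0.02      ] [ 0.61593876 -0.28900659  0.02      ]
[ 0.05  3.95  0.02  0.   -0.03 -0.  ]
```

```bash
python3 -m handwheel '[[0,0.8,0,0,0,0],[0,1.8,0,0,0,0],[0,2.8,0,0,0,0],[0,3.6,0,0,0,0],[0,3.98,0,0,0,0]]';python3 -m handwheel '[[0,0,0,0,0,0],[0,0,0,0,0,0],[0,0,0,0,0,0],[0,0,0,0,0,0],[0,0,0,0,0,0]]' -1
```

```text
clock: 8.35
eef_pos: [0.6142, -0.2867, 0.0046]
tool_rot: [0.528, -0.472, 0.469, -0.527]
ft_force: [-0.1, 0.1, -0.2]
grip_width: 0.0423
clock: 8.98
eef_pos: [0.616, -0.2878, 0.0077]
tool_rot: [-0.528, 0.471, -0.471, 0.528]
ft_force: [0.4, 0.7, -0.8]
grip_width: 0.0158
```

Run:
```python
from h import *
w=bot.camera("wrist"); cv2.imwrite("pics/w6.png",w["color"][:,:,::-1])
```

```text
(no output)
```

View pics/w6.png

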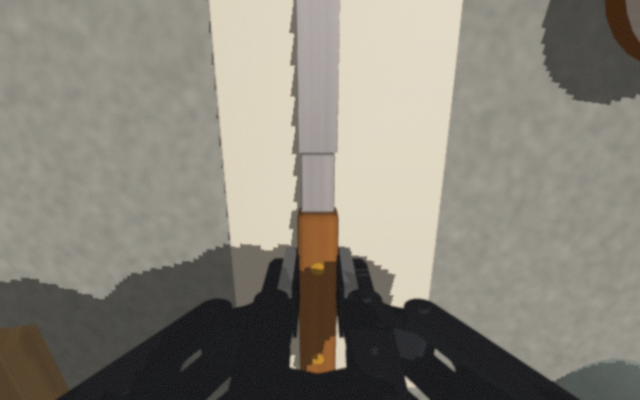

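```bash
python3 -m handwheel '[[0,-0.3,0,0,0,0],[0,-1,0,0,0,0],[0,-1.8,0,0,0,0],[0,-2.6,0,0,0,0],[0,-2.8,0,0,0,0]]'
python3 - <<'E'
from h import *
print(plan([.569,-.237,.08],down(95.4-180)).round(2))
c=bot.camera("top")
a=ortho(c,0.42,0.67,-0.13,0.12,0.05,2400,"pics/o7.png",grid=.02)
a=ortho(c,0.42,0.67,-0.13,0.12,0.036,2400,"pics/o8.png",grid=.02)
E
```

```text
clock: 9.65
eef_pos: [0.6175, -0.2885, 0.0807]
tool_rot: [-0.527, 0.469, -0.473, 0.528]
ft_force: [-0.2, 0.8, -0.3]
grip_width: 0.0163
[-2.27  0.01 -1.69 -0.03  0.11  0.02]
```

View pics/o7.png

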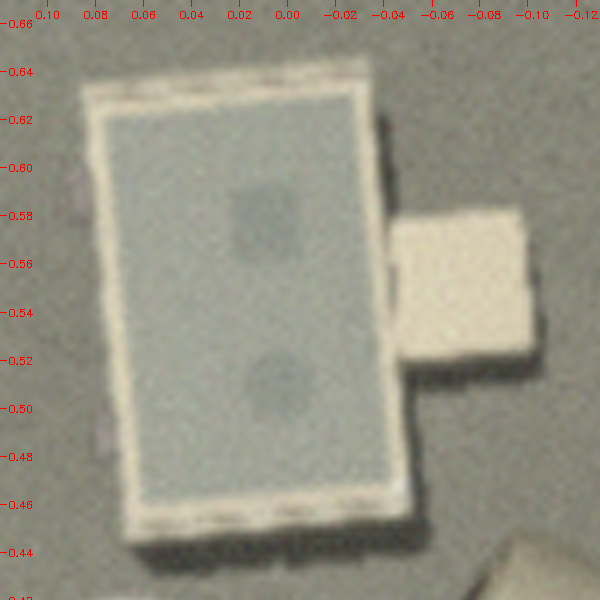

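View pics/o8.png

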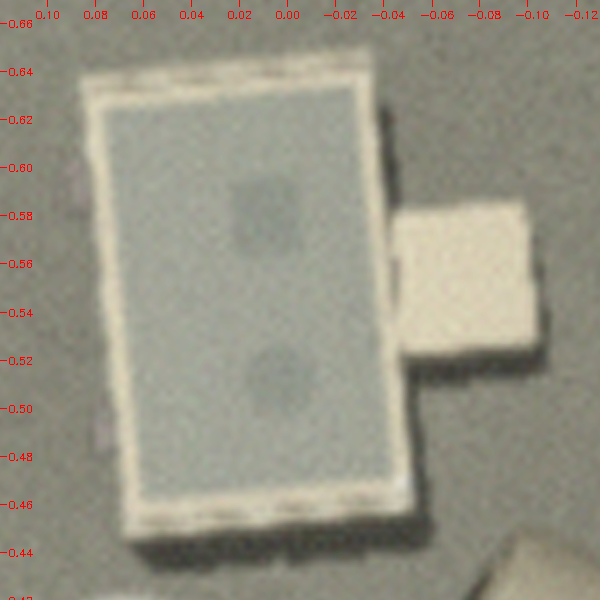

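```bash
python3 -m handwheel '[[-0.3,0,-0.2,0,0,0],[-0.9,0,-0.7,0,0.1,0],[-1.5,0,-1.2,0,0.1,0],[-2.1,0,-1.6,0,0.1,0],[-2.27,0,-1.69,0,0.1,0]]' ; python3 -m handwheel '[[0,0.2,0,0,0,0],[0,0.4,0,0,0,0],[0,0.4,0,0,0,0],[0,0.4,0,0,0,0],[0,0.4,0,0,0,0]]' ;python3 - <<'E'
from h import *
w=bot.camera("wrist"); cv2.imwrite("pics/w7.png",w["color"][:,:,::-1])
s=bot.camera("side"); cv2.imwrite("pics/s7.png",cv2.resize(s["color"][130:300,270:500,::-1],None,fx=3,fy=3,interpolation=2))
print(bot.get_obs()["eef_pos"])
E
```

```text
clock: 10.32
eef_pos: [0.5657, -0.2347, 0.0763]
tool_rot: [0.524, -0.476, 0.474, -0.523]
ft_force: [0.2, -0.5, -0.9]
grip_width: 0.0161
clock: 10.95
eef_pos: [0.5676, -0.2364, 0.0674]
tool_rot: [-0.523, 0.475, -0.476, 0.523]
ft_force: [-0.2, 0.2, -0.5]
grip_width: 0.0163
[ 0.56760483 -0.23626911  0.06746395]
```

View pics/w7.png

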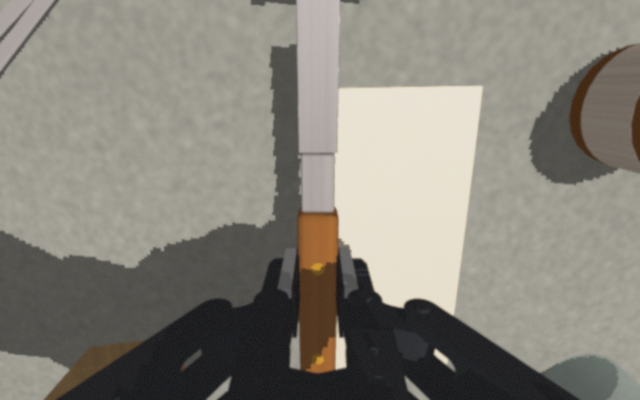

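View pics/s7.png

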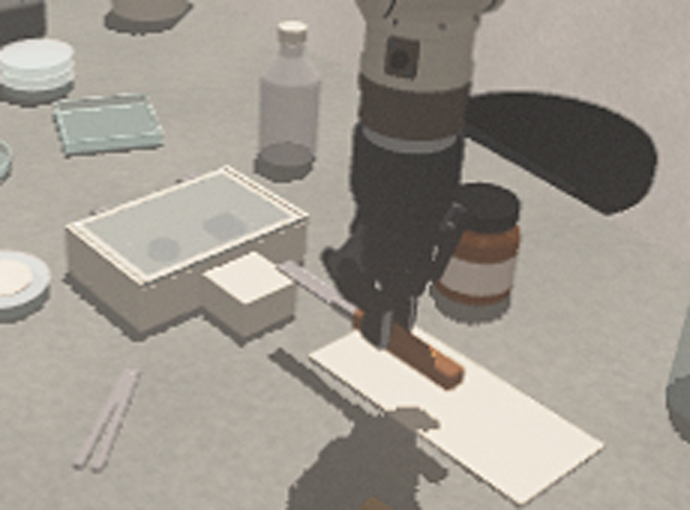

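Run:
```python
from h import *
s=bot.camera("side")
o=bot.get_obs();p=o["eef_pos"];Rm=R.from_quat(o["tool_rot"]).as_matrix();print(p,Rm.round(3))
im=cv2.resize(s["color"][180:270,330:450,::-1],None,fx=6,fy=6,interpolation=2)
def dr(l,col):
    for P in (l,): 
        q=(pj(s,P)-[330,180]+.5)*6
        cv2.polylines(im,[q.astype(int)],True,col,1)
u=-Rm[:,0];v=Rm[:,2];k=np.array([0,0,1.])
S=lambda x,y,z: p+u*(x+.0254)+v*y+k*(z-.0037)
dr([S(.03,-.008,.0095),S(.095,-.008,.0095),S(.095,.008,.0095),S(.03,.008,.0095)],(0,0,255))
dr([S(-.095,-.009,.016),S(.005,-.009,.016),S(.005,.009,.016),S(-.095,.009,.016)],(0,255,0))
d=np.array([-.0958,.9954,0]);e=np.array([-.9954,-.0958,0]);C=np.array([.5449,.0171,0])
L=lambda x,y,z:C+d*x+e*y+k*z
dr([L(-.06,-.03,.036),L(-.12,-.03,.036),L(-.12,.03,.036),L(-.06,.03,.036)],(255,0,0))
dr([L(-.06,-.095,.05),L(.06,-.095,.05),L(.06,.095,.05),L(-.06,.095,.05)],(255,0,0))
cv2.imwrite("pics/s8.png",im)
```

```text
[ 0.56760211 -0.23624383  0.06749403] [[ 0.096  0.     0.995]
 [-0.995 -0.     0.096]
 [ 0.    -1.     0.   ]]
```

View pics/s8.png

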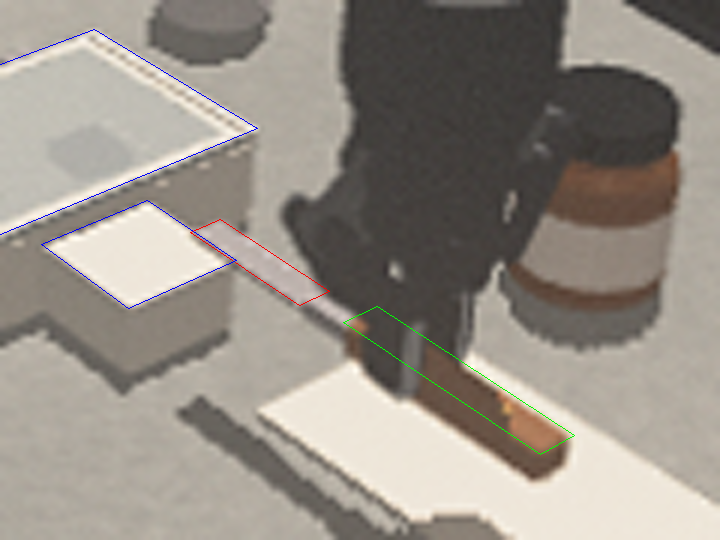

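```bash
python3 -m handwheel '[[0,0.4,0.05,0,0,0],[0,0.9,0.05,0,0,0],[0,1.26,0.05,0,0,0],[0,1.26,0.05,0,0,0],[0,1.26,0.05,0,0,0]]'
python3 - <<'E'
from h import *
o=bot.get_obs();p=o["eef_pos"];d=np.array([-.0958,.9954,0]);e=np.array([-.9954,-.0958,0]);C=np.array([.5449,.0171,0])
print(p,"tip case",(p-C)@d+.12,(p-C)@e, plan(C+d*(-.056-.12)+[0,0,.036],down(95.5-180)).round(2))
E
```

```text
clock: 11.72
eef_pos: [0.5688, -0.2361, 0.0358]
tool_rot: [-0.523, 0.475, -0.475, 0.523]
ft_force: [0.2, 0.2, -0.2]
grip_width: 0.0166
[ 0.568795   -0.23605828  0.03578589] tip case -0.13428289552645084 0.0004674756608273859 [-3.13 -0.01  0.02 -0.    0.    0.  ]
```

```bash
python3 -m handwheel '[[-0.7,0,0,0,0,0],[-1.4,0,0,0,0,0],[-2.1,0,0,0,0,0],[-2.7,0,0,0,0,0],[-3.1,0,0,0,0,0]]'
python3 - <<'E'
from h import *
s=bot.camera("side")
o=bot.get_obs();p=o["eef_pos"];Rm=R.from_quat(o["tool_rot"]).as_matrix();print(p,o["ft_force"])
im=cv2.resize(s["color"][180:270,330:450,::-1],None,fx=6,fy=6,interpolation=2)
cv2.imwrite("pics/s9.png",im)
E
```

```text
clock: 12.35
eef_pos: [0.5612, -0.1574, 0.0359]
tool_rot: [0.524, -0.475, 0.475, -0.524]
ft_force: [0.1, 0.3, -1.2]
grip_width: 0.0159
[ 0.56100845 -0.15650449  0.03587355] [-0.7855859  -0.10037581 -0.84692743]
```

View pics/s9.png

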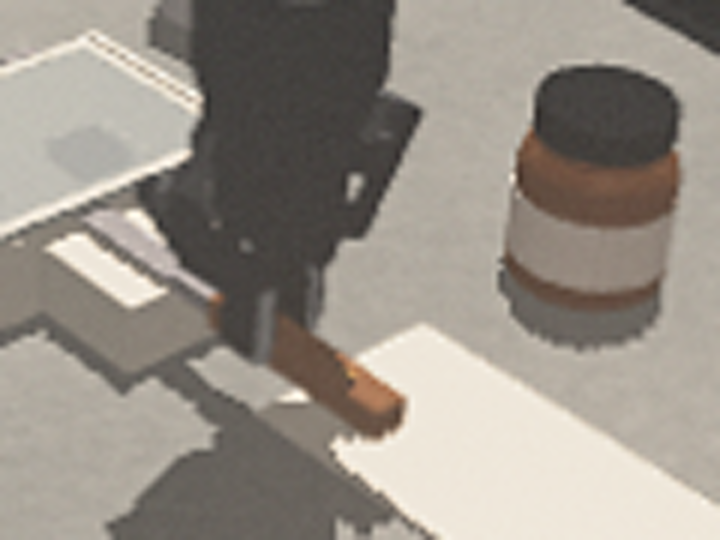

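```bash
python3 -m handwheel '[[-0.2,-0.05,0,0,0,0],[-0.4,-0.05,0,0,0,0],[-0.4,-0.05,0,0,0,0],[-0.4,-0.3,0,0,0,0],[-0.42,-0.52,0,0,0,0]]'; python3 -m handwheel '[[-0.03,-0.2,0,0,0,0],[-0.07,-0.42,0,0,0,0],[-0.12,-0.62,0,0,0,0],[-0.17,-0.82,0,0,0,0],[-0.17,-0.82,0,0,0,0]]'
python3 - <<'E'
from h import *
s=bot.camera("side")
o=bot.get_obs();p=o["eef_pos"];Rm=R.from_quat(o["tool_rot"]).as_matrix();print(p,o["ft_force"])
im=cv2.resize(s["color"][150:270,300:450,::-1],None,fx=5,fy=5,interpolation=2)
cv2.imwrite("pics/s10.png",im)
E
```

```text
clock: 13.02
eef_pos: [0.5599, -0.1487, 0.049]
tool_rot: [0.524, -0.476, 0.475, -0.523]
ft_force: [-0.3, 0.6, -2.7]
grip_width: 0.0162
clock: 13.65
eef_pos: [0.5603, -0.1441, 0.0699]
tool_rot: [-0.523, 0.475, -0.476, 0.524]
ft_force: [0.4, -0.2, -0.8]
grip_width: 0.0164
[ 0.56016909 -0.14402145  0.06966524] [ 0.00240749 -0.07896102 -1.44072963]
```

View pics/s10.png

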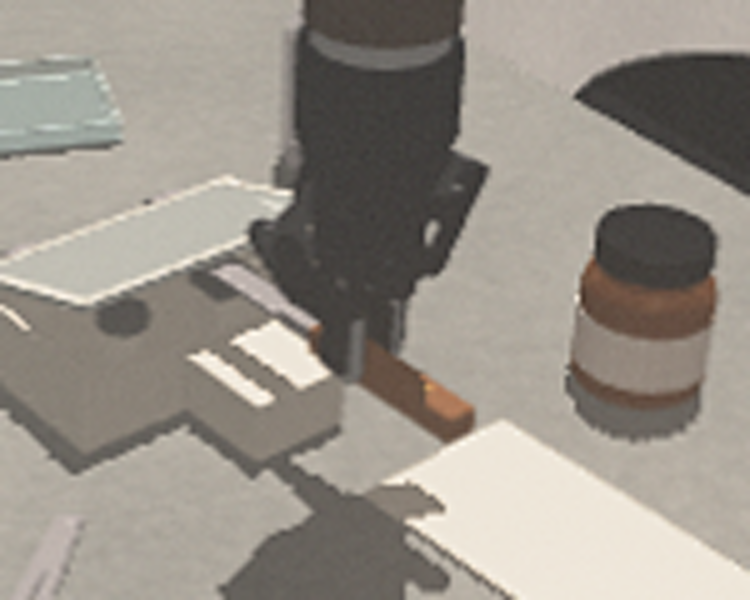

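```bash
python3 -m handwheel '[[-0.23,-0.59,0,0,0,0],[-0.55,-1.14,0,0,0,0],[-0.95,-1.64,0,0,0,0],[-1.41,-2.07,0,0,0,0],[-1.94,-2.43,0,0,0,0]]'
python3 - <<'E'
from h import *
s=bot.camera("side")
o=bot.get_obs();p=o["eef_pos"];Rm=R.from_quat(o["tool_rot"]).as_matrix();print(p,o["ft_force"])
im=cv2.resize(s["color"][120:240,300:450,::-1],None,fx=5,fy=5,interpolation=2)
cv2.imwrite("pics/s11.png",im)
w=bot.camera("wrist"); cv2.imwrite("pics/w11.png",w["color"][:,:,::-1])
E
```

```text
clock: 14.32
eef_pos: [0.5553, -0.095, 0.1311]
tool_rot: [-0.523, 0.475, -0.476, 0.524]
ft_force: [0.2, -0.0, -1.4]
grip_width: 0.016
[ 0.5557909  -0.09338626  0.13225708] [ 0.82587773  0.96485607 -0.37928943]
```

View pics/s11.png

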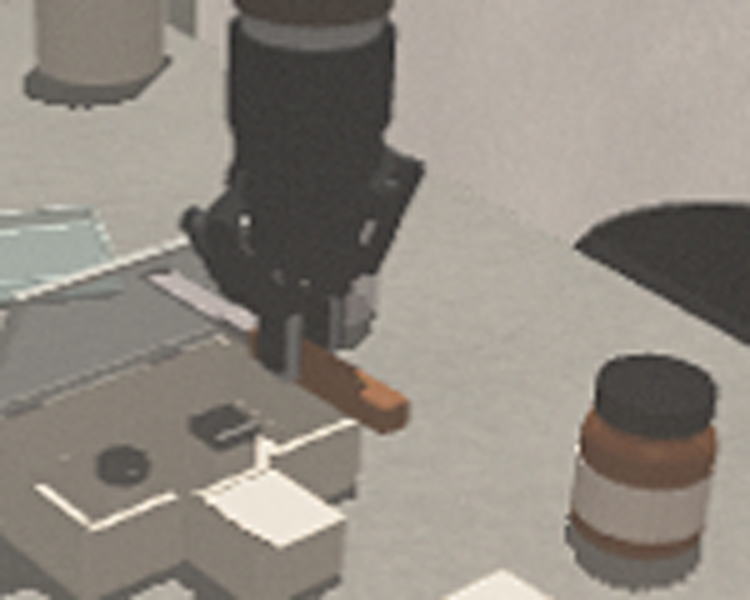

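View pics/w11.png

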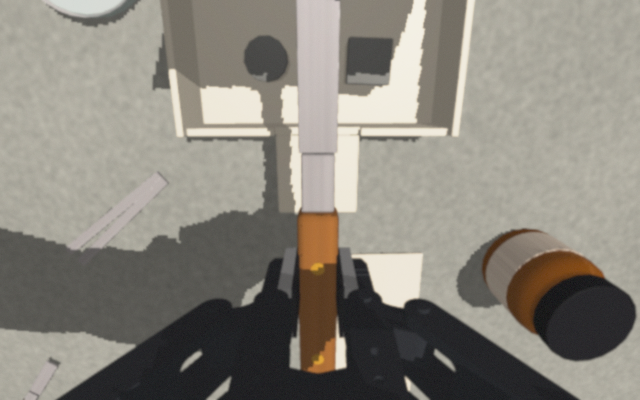

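```bash
python3 - <<'E'
from h import *
w=bot.camera("wrist"); q=unpj(w,[[266,59],[370,57]],.04)
d=np.array([-.0958,.9954,0]);e=np.array([-.9954,-.0958,0]);C=np.array([.5449,.0171,0])
print(q,(q-C)@np.c_[d,e])
E
python3 -m handwheel '[[-0.57,-0.27,0,0,0,0],[-1.18,-0.46,0,0,0,0],[-1.81,-0.55,0,0,0,0],[-2.45,-0.55,0,0,0,0],[-2.95,-0.5,0,0,0,0]]'
python3 - <<'E'
from h import *
s=bot.camera("side")
o=bot.get_obs();p=o["eef_pos"];Rm=R.from_quat(o["tool_rot"]).as_matrix();print(p,o["ft_force"])
im=cv2.resize(s["color"][120:240,300:450,::-1],None,fx=5,fy=5,interpolation=2)
cv2.imwrite("pics/s12.png",im)
w=bot.camera("wrist"); cv2.imwrite("pics/w12.png",w["color"][:,:,::-1])
E
```

```text
[[0.51313897 0.0017852  0.04      ]
 [0.58069356 0.00978488 0.04      ]] [[-0.01220164  0.03308209]
 [-0.01071049 -0.03492812]]
clock: 15.1
eef_pos: [0.548, -0.0212, 0.1425]
tool_rot: [-0.524, 0.475, -0.475, 0.524]
ft_force: [0.5, -0.7, -1.5]
grip_width: 0.0162
[ 0.54763786 -0.01983586  0.14220506] [ 0.35382498  0.25988056 -0.51829699]
```

View pics/s12.png

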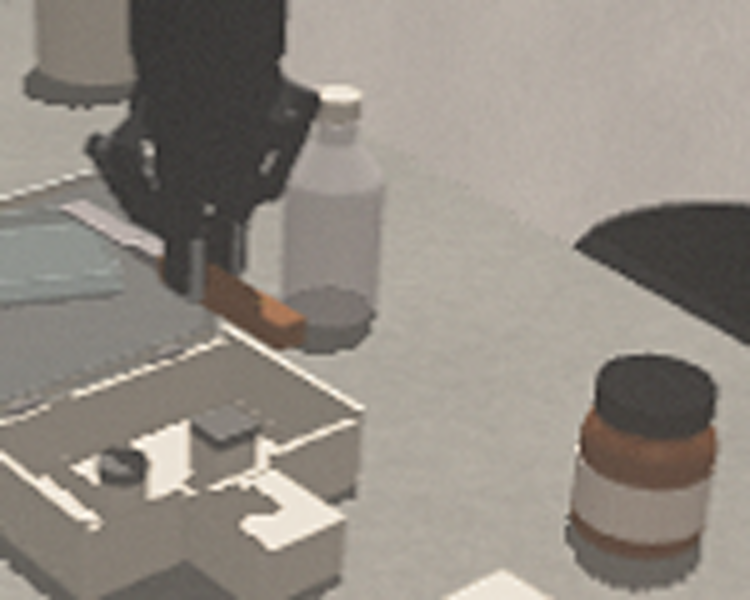

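View pics/w12.png

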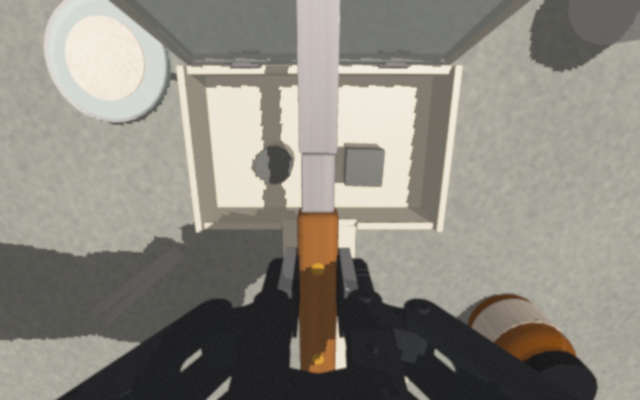

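```bash
python3 - <<'E'
from h import *
w=bot.camera("wrist"); q=unpj(w,[[272,164],[364,166]],.04)
d=np.array([-.0958,.9954,0]);e=np.array([-.9954,-.0958,0]);C=np.array([.5449,.0171,0])
print(q,(q-C)@np.c_[d,e])
E
python3 -m handwheel '[[1,0,0,0,0,0],[2.6,0,0,0,0,0],[4.4,0,0.2,0,0,0],[6.2,0.2,0.7,0,0,0],[7.4,0.5,1,0,0,0]]'
python3 - <<'E'
from h import *
print(plan([.616,-.288,.06],down(96.6-180)).round(2))
s=bot.camera("side")
im=cv2.resize(s["color"][100:250,240:440,::-1],None,fx=4,fy=4,interpolation=2)
cv2.imwrite("pics/s13.png",im)
E
```

```text
[[0.51138332 0.00323524 0.04      ]
 [0.5802475  0.00859195 0.04      ]] [[-0.01059008  0.03469075]
 [-0.0118552  -0.03436983]]
clock: 15.88
eef_pos: [0.5914, -0.207, 0.1301]
tool_rot: [-0.523, 0.475, -0.476, 0.523]
ft_force: [-0.7, -0.1, -1.1]
grip_width: 0.0164
[ 3.32  2.81  0.67 -0.01 -0.12  0.  ]
```

View pics/s13.png

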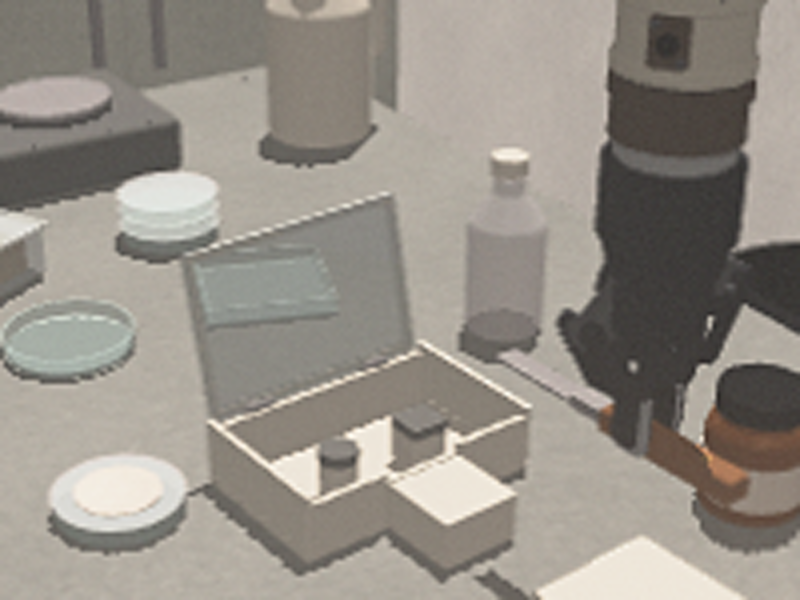

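```bash
python3 -m handwheel '[[0.8,0.4,0.15,0,-0.1,0],[1.7,1,0.35,0,-0.1,0],[2.6,1.8,0.5,0,-0.1,0],[3.2,2.5,0.67,0,-0.1,0],[3.32,2.8,0.67,0,-0.1,0]]'; python3 -m handwheel '[[0,0.6,0,0,0,0],[0,1.2,0,0,0,0],[0,1.6,0,0,0,0],[0,1.7,0,0,0,0],[0,1.7,0,0,0,0]]'
python3 - <<'E'
from h import *
print(plan([.616,-.288,.0077],down(96.6-180)).round(2))
w=bot.camera("wrist"); cv2.imwrite("pics/w14.png",w["color"][:,:,::-1])
s=bot.camera("side")
im=cv2.resize(s["color"][180:300,300:500,::-1],None,fx=4,fy=4,interpolation=2)
cv2.imwrite("pics/s14.png",im)
E
```

```text
clock: 16.55
eef_pos: [0.6147, -0.2858, 0.0581]
tool_rot: [0.528, -0.472, 0.47, -0.527]
ft_force: [0.3, -0.3, -1.0]
grip_width: 0.0163
clock: 17.18
eef_pos: [0.6155, -0.2851, 0.0177]
tool_rot: [-0.528, 0.471, -0.471, 0.528]
ft_force: [1.1, -0.7, -0.7]
grip_width: 0.0162
[ 0.12  0.4   0.01 -0.   -0.01  0.  ]
```

View pics/w14.png

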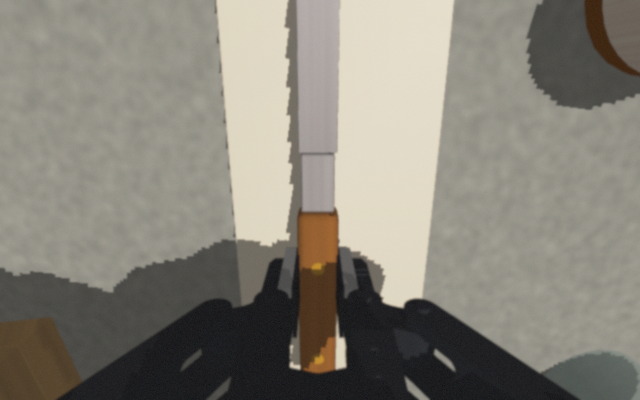

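View pics/s14.png

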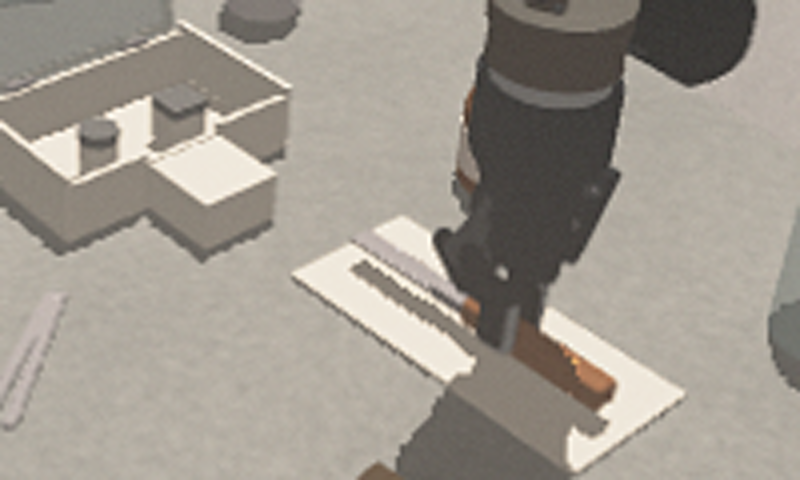

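```bash
python3 -m handwheel '[[0.05,0.1,0,0,0,0],[0.1,0.2,0,0,0,0],[0.1,0.3,0,0,0,0],[0.1,0.4,0,0,0,0],[0.1,0.4,0,0,0,0]]'; python3 -m handwheel '[[0,0,0,0,0,0],[0,0,0,0,0,0],[0,0,0,0,0,0],[0,0,0,0,0,0],[0,-0.5,0,0,0,0]]' 0
```

```text
clock: 17.9
eef_pos: [0.6156, -0.2877, 0.0075]
tool_rot: [-0.528, 0.471, -0.471, 0.528]
ft_force: [-0.1, -0.2, -0.9]
grip_width: 0.0165
clock: 18.52
eef_pos: [0.6146, -0.2872, 0.0192]
tool_rot: [0.528, -0.472, 0.47, -0.527]
ft_force: [0.5, 1.0, 0.0]
grip_width: 0.0425
```

View joint_pos.

```bash
python3 -m handwheel '[[0,-1,0,0,0,0],[0,-2.5,0,0,0,0],[0,-4,0,0,0,0],[0,-5.2,0,0,0,0],[0,-5.6,0,0,0,0]]'
python3 - <<'E'
from h import *
print(bot.get_obs()["joint_pos"].round(3))
w=bot.camera("wrist"); cv2.imwrite("pics/w15.png",w["color"][:,:,::-1])
c=bot.camera("top")
ortho(c,0.35,0.72,0.1,0.5,0.01,1600,"pics/o9.png")
E
```

```text
clock: 19.15
eef_pos: [0.6171, -0.2884, 0.1638]
tool_rot: [-0.527, 0.469, -0.473, 0.528]
ft_force: [-1.2, -0.7, -0.7]
grip_width: 0.0426
[-0.437  0.637  0.44   1.368 -0.     1.02 ]
```

View pics/w15.png

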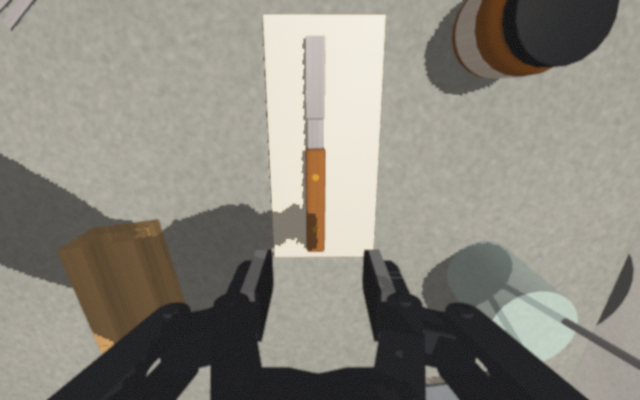

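View pics/o9.png

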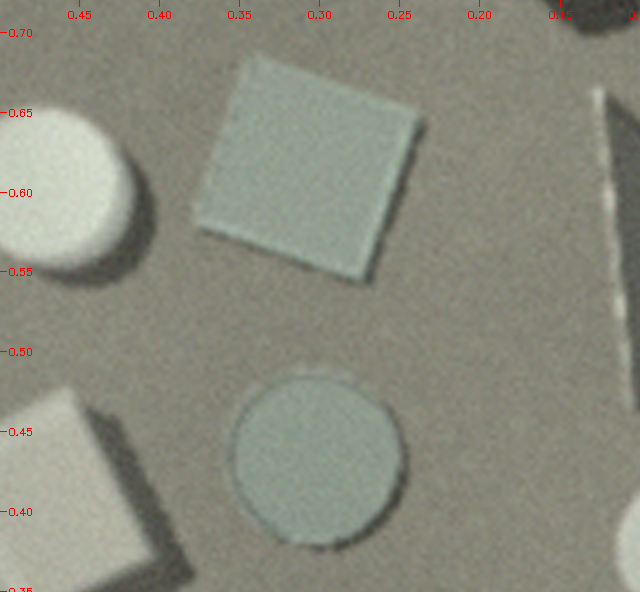

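```bash
python3 -m handwheel '[[-1,-0.6,-0.2,0,-1,0],[-2.5,-1.2,-0.5,0,-2,0],[-4.5,-1.45,-1,0,-3,0],[-6.5,-1.45,-1.5,0,-4,0],[-8.5,-1.45,-2,0,-5,0]]'
python3 - <<'E'
from h import *
print(plan([.512,.0025,.15],down(5.5)).round(2))
E
```

```text
clock: 19.88
eef_pos: [0.5402, -0.0807, 0.1945]
tool_rot: [0.678, -0.203, 0.201, -0.678]
ft_force: [0.7, 0.9, -0.5]
grip_width: 0.0429
[-2.76  1.79  2.17  0.   -3.87 -0.02]
```

```bash
python3 -m handwheel '[[-0.7,0,0.5,0,-1,0],[-1.4,0,1,0,-2,0],[-2.1,0.4,1.6,0,-3,0],[-2.76,0.8,2.17,0,-3.87,0],[-2.76,1,2.17,0,-3.87,0]]'
python3 - <<'E'
from h import *
o=bot.get_obs();print(o["eef_pos"],o["joint_pos"].round(2))
w=bot.camera("wrist"); cv2.imwrite("pics/w16.png",w["color"][:,:,::-1])
E
```

```text
clock: 20.5
eef_pos: [0.5125, 0.0021, 0.1692]
tool_rot: [-0.706, -0.031, 0.034, 0.706]
ft_force: [0.7, -0.5, 0.4]
grip_width: 0.0426
[0.51247958 0.00209032 0.16920656] [ 0.    0.3  -0.08  1.2  -0.   -0.09]
```

View pics/w16.png

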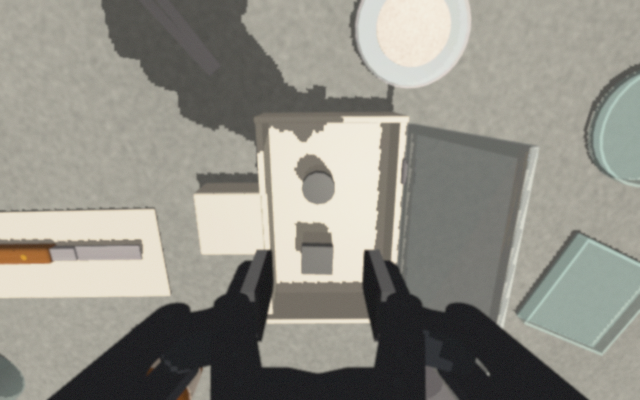

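Run:
```python
from h import *
w=bot.camera("wrist"); q=unpj(w,[[318,186],[317,258]],.04); print(q)
# square top corners roughly
print(plan([q[0][0],q[0][1],.016],down(5.5)).round(2))
im=w["color"][160:300,240:420,::-1]; cv2.imwrite("pics/w16c.png",cv2.resize(im,None,fx=4,fy=4,interpolation=2))
```

```text
[[0.51032085 0.00212665 0.04      ]
 [0.57830124 0.00749781 0.04      ]]
[-0.09  6.15  0.06  0.   -0.04 -0.02]
```

View pics/w16c.png

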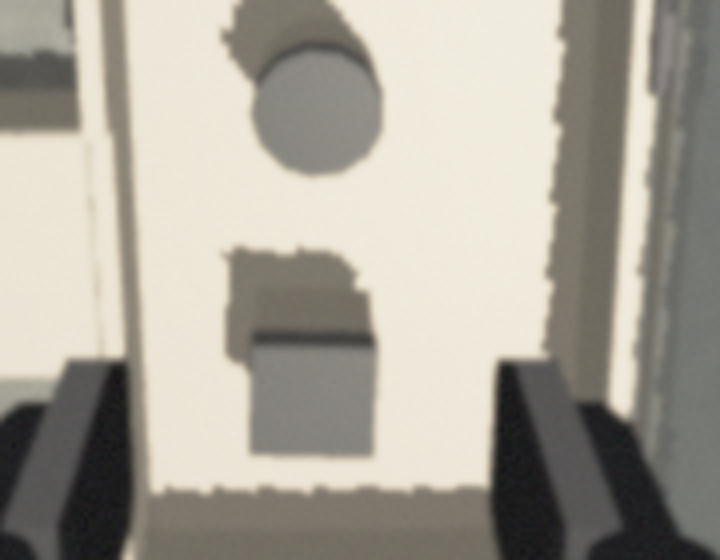

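```bash
python3 -m handwheel '[[-0.05,1.4,0,0,0,0],[-0.05,3,0,0,0,0],[-0.05,4.5,0,0,0,0],[-0.05,5.7,0,0,0,0],[-0.05,6.2,0,0,0,0]]'; python3 -m handwheel '[[0,0,0,0,0,0],[0,0,0,0,0,0],[0,0,0,0,0,0],[0,0,0,0,0,0],[0,0,0,0,0,0]]' -1
python3 - <<'E'
from h import *
o=bot.get_obs();print(o["eef_pos"],o["grip_width"],o["ft_force"])
w=bot.camera("wrist"); cv2.imwrite("pics/w17.png",w["color"][:,:,::-1])
E
```

```text
clock: 21.22
eef_pos: [0.5119, 0.0, 0.0144]
tool_rot: [0.706, 0.03, -0.033, -0.706]
ft_force: [0.2, 0.2, 0.2]
grip_width: 0.0427
clock: 21.85
eef_pos: [0.5133, 0.001, 0.0168]
tool_rot: [0.706, 0.032, -0.032, -0.706]
ft_force: [-0.4, 0.5, -1.1]
grip_width: 0.0268
[0.51329682 0.00096936 0.01675249] 0.02679549124858746 [-0.35547223  0.45171419 -1.11433354]
```

View pics/w17.png

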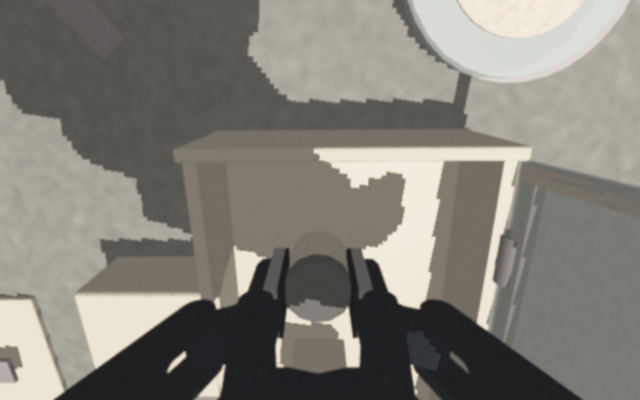

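```bash
python3 -m handwheel '[[0,-0.8,0,0,0,0],[0,-2.4,0,0,0,0],[0,-4.2,0,0,0,0],[0,-6,0,0,0,0],[0,-7.5,0,0,0,0]]'
python3 - <<'E'
from h import *
o=bot.get_obs();print(o["eef_pos"],o["grip_width"],o["joint_pos"].round(2))
print(plan([.4325,.301,.2],down(5.5)).round(2))
s=bot.camera("side")
im=cv2.resize(s["color"][80:280,240:440,::-1],None,fx=3,fy=3,interpolation=2)
cv2.imwrite("pics/s18.png",im)
E
```

```text
clock: 22.52
eef_pos: [0.5132, 0.001, 0.2058]
tool_rot: [0.706, 0.033, -0.032, -0.706]
ft_force: [0.4, -0.3, -0.9]
grip_width: 0.0269
[0.51318985 0.00095559 0.20583639] 0.026859203614588413 [ 0.    0.28 -0.01  1.28  0.   -0.09]
[-2.120e+00  2.300e-01  1.225e+01  0.000e+00 -3.000e-02  1.000e-02]
```

View pics/s18.png

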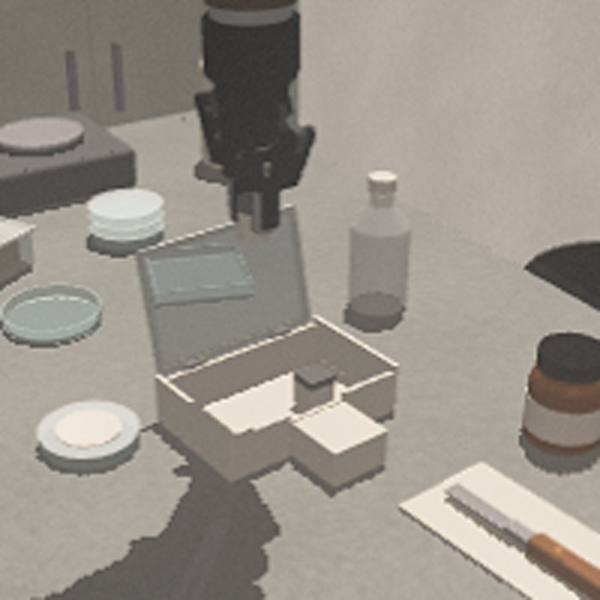

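```bash
python3 -m handwheel '[[-0.2,-0.2,1,0,0,0],[-0.5,-0.4,2.6,0,0,0],[-0.8,-0.4,4.4,0,0,0],[-1.1,-0.4,6.2,0,0,0],[-1.4,-0.4,8,0,0,0]]'; python3 -m handwheel '[[-0.3,0,1.6,0,0,0],[-0.6,0.5,3.2,0,0,0],[-0.7,1.3,4.2,0,0,0],[-0.72,2.3,4.25,0,0,0],[-0.72,3.2,4.25,0,0,0]]'
python3 - <<'E'
from h import *
o=bot.get_obs();print(o["eef_pos"],o["grip_width"],o["joint_pos"].round(2))
print(plan([.4325,.301,.0155],down(5.5)).round(2))
w=bot.camera("wrist"); cv2.imwrite("pics/w19.png",w["color"][:,:,::-1])
E
```

```text
clock: 23.2
eef_pos: [0.4594, 0.1982, 0.2137]
tool_rot: [-0.706, -0.032, 0.032, 0.706]
ft_force: [0.5, 0.3, -1.1]
grip_width: 0.0268
clock: 23.82
eef_pos: [0.4318, 0.3016, 0.1327]
tool_rot: [0.706, 0.032, -0.033, -0.706]
ft_force: [0.1, -0.7, -2.0]
grip_width: 0.0266
[0.43177625 0.30155868 0.13265502] 0.026563877856503586 [ 0.61  0.36 -0.1   1.11 -0.    0.52]
[ 0.03  4.69 -0.02  0.   -0.02 -0.  ]
```

View pics/w19.png

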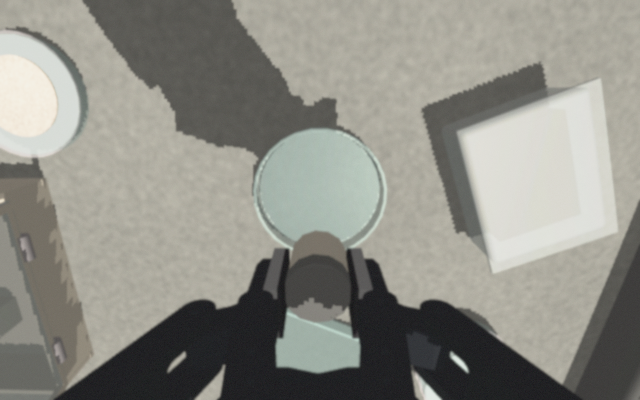

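```bash
python3 - <<'E'
from h import *
w=bot.camera("wrist");print(unpj(w,[[319,190],[253,190],[386,190],[319,127]],.016), bot.get_obs()["eef_pos"])
E
python3 -m handwheel '[[0,1,0,0,0,0],[0,2.2,0,0,0,0],[0,3.3,0,0,0,0],[0,4.1,0,0,0,0],[0,4.4,0,0,0,0]]'
```

```text
[[0.42656241 0.3012696  0.016     ]
 [0.4315641  0.24837162 0.016     ]
 [0.4214781  0.35488847 0.016     ]
 [0.37697885 0.29656353 0.016     ]] [0.43029505 0.29995081 0.13094408]
clock: 24.55
eef_pos: [0.4322, 0.3008, 0.0234]
tool_rot: [0.707, 0.032, -0.032, -0.706]
ft_force: [-0.8, 0.1, 0.3]
grip_width: 0.027
```

Centred to within ~5 mm; lower the last 8 mm and release.

```bash
python3 -m handwheel '[[0,0.15,0,0,0,0],[0,0.25,0,0,0,0],[0,0.33,0,0,0,0],[0,0.33,0,0,0,0],[0,0.33,0,0,0,0]]';  python3 -m handwheel '[[0,0,0,0,0,0],[0,0,0,0,0,0],[0,0,0,0,0,0],[0,0,0,0,0,0],[0,0,0,0,0,0]]' 0
```

```text
clock: 25.18
eef_pos: [0.4326, 0.3012, 0.0158]
tool_rot: [-0.706, -0.032, 0.032, 0.706]
ft_force: [0.6, 0.4, -0.7]
grip_width: 0.0267
clock: 25.8
eef_pos: [0.4324, 0.3011, 0.0156]
tool_rot: [0.706, 0.032, -0.032, -0.706]
ft_force: [-0.6, -0.2, 0.3]
grip_width: 0.0427
```

```bash
python3 -m handwheel '[[0,-0.5,0,0,0,0],[0,-1.6,0,0,0,0],[0,-3.2,0,0,0,0],[0,-5,0,0,0,0],[0,-6.5,0,0,0,0]]';python3 - <<'E'
from h import *
o=bot.get_obs();print(o["eef_pos"])
print(plan([.579,.0075,.2],down(5.5)).round(2))
w=bot.camera("wrist"); cv2.imwrite("pics/w20.png",w["color"][:,:,::-1])
E
```

```text
clock: 26.42
eef_pos: [0.4327, 0.3013, 0.181]
tool_rot: [-0.706, -0.033, 0.031, 0.707]
ft_force: [0.3, 0.1, -0.2]
grip_width: 0.0429
[0.43271618 0.30130764 0.18096639]
[ 4.760e+00 -7.700e-01 -1.223e+01 -1.000e-02 -3.000e-02  1.000e-02]
```

View pics/w20.png

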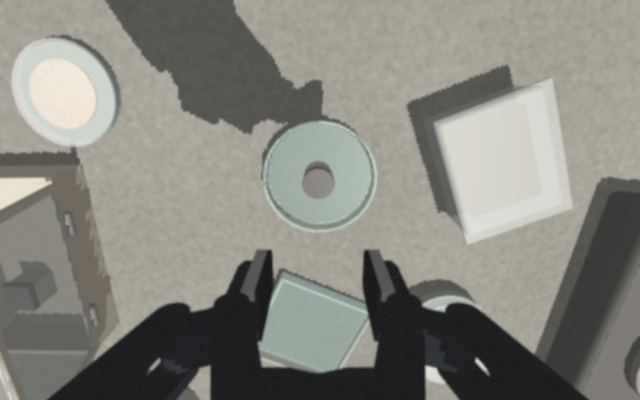

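```bash
python3 -m handwheel '[[0.3,-0.7,-0.8,0,0,0],[1,-1,-2.4,0,0,0],[1.8,-1,-4.4,0,0,0],[2.6,-1,-6.4,0,0,0],[3.4,-1,-8.4,0,0,0]]'; python3 -m handwheel '[[0.5,0,-1.5,0,0,0],[1,0,-3,0,0,0],[1.36,0,-3.83,0,0,0],[1.36,1,-3.83,0,0,0],[1.36,2,-3.83,0,0,0]]';python3 - <<'E'
from h import *
w=bot.camera("wrist"); cv2.imwrite("pics/w21.png",w["color"][:,:,::-1])
o=bot.get_obs();print(o["eef_pos"],o["joint_pos"].round(2))
E
```

```text
clock: 27.1
eef_pos: [0.5368, 0.0982, 0.204]
tool_rot: [-0.706, -0.033, 0.032, 0.706]
ft_force: [-0.0, 0.3, 0.2]
grip_width: 0.0427
clock: 27.72
eef_pos: [0.5792, 0.0075, 0.1531]
tool_rot: [-0.706, -0.033, 0.032, 0.707]
ft_force: [-0.2, -0.4, 0.8]
grip_width: 0.0429
[0.57667567 0.0077045  0.14906006] [ 0.01  0.44  0.07  1.21  0.   -0.08]
```

View pics/w21.png

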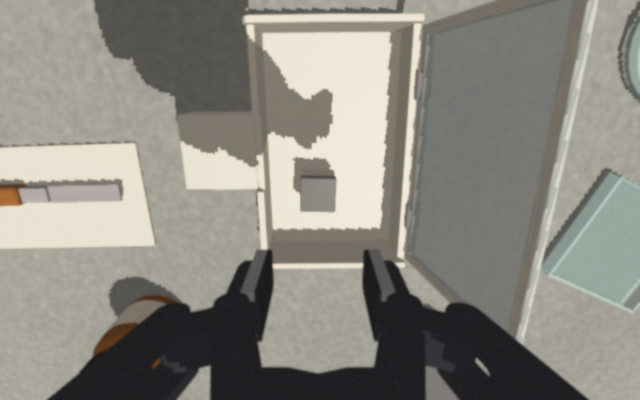

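Run:
```python
from h import *
w=bot.camera("wrist"); q=unpj(w,[[318,195.5]],.04); print(q)
print(plan([.5785,q[0][1],.0145],down(5.5)).round(2))
```

```text
[[0.57627094 0.00878267 0.04      ]]
[ 0.12  5.43  0.03 -0.   -0.03 -0.03]
```

```bash
python3 -m handwheel '[[0.05,1.2,0.04,0,0,0],[0.05,2.6,0.04,0,0,0],[0.05,4,0.04,0,0,0],[0.05,5,0.04,0,0,0],[0.05,5.4,0.04,0,0,0]]'; python3 -m handwheel '[[0,0,0,0,0,0],[0,0,0,0,0,0],[0,0,0,0,0,0],[0,0,0,0,0,0],[0,0,0,0,0,0]]' -1;python3 -m handwheel '[[0,-0.8,0,0,0,0],[0,-2.4,0,0,0,0],[0,-4.2,0,0,0,0],[0,-6,0,0,0,0],[0,-7.6,0,0,0,0]]'
python3 - <<'E'
from h import *
o=bot.get_obs();print(o["eef_pos"],o["grip_width"],o["joint_pos"].round(2))
print(plan([.615,.307,.2],down(5.5)).round(2))
s=bot.camera("side")
im=cv2.resize(s["color"][80:280,240:440,::-1],None,fx=3,fy=3,interpolation=2)
cv2.imwrite("pics/s22.png",im)
E
```

```text
clock: 28.45
eef_pos: [0.5795, 0.009, 0.0176]
tool_rot: [-0.706, -0.032, 0.033, 0.706]
ft_force: [-0.2, 0.8, -0.9]
grip_width: 0.0428
clock: 29.08
eef_pos: [0.58, 0.0085, 0.0184]
tool_rot: [-0.706, -0.032, 0.032, 0.706]
ft_force: [-0.4, -0.0, -0.8]
grip_width: 0.0276
clock: 29.7
eef_pos: [0.5799, 0.0085, 0.21]
tool_rot: [0.706, 0.033, -0.032, -0.706]
ft_force: [0.3, -1.0, -0.7]
grip_width: 0.0279
[0.57991089 0.00849132 0.20998065] 0.027874378399834213 [ 0.01  0.41  0.19  1.35 -0.   -0.08]
[ 2.480e+00  4.000e-01  1.176e+01  0.000e+00 -3.000e-02  1.000e-02]
```

View pics/s22.png

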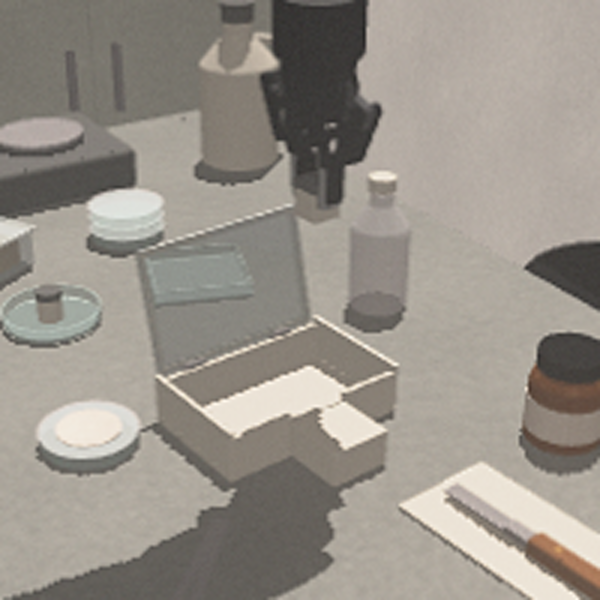

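```bash
python3 -m handwheel '[[0,-0.2,1,0,0,0],[0.2,-0.2,2.6,0,0,0],[0.6,-0.2,4.4,0,0,0],[1,-0.2,6.2,0,0,0],[1.5,-0.2,8,0,0,0]]'; python3 -m handwheel '[[0.4,0,1.6,0,0,0],[0.8,0,3,0,0,0],[0.98,0.6,3.75,0,0,0],[0.98,1.5,3.75,0,0,0],[0.98,2.6,3.75,0,0,0]]'
python3 - <<'E'
from h import *
o=bot.get_obs();print(o["eef_pos"],o["grip_width"],o["joint_pos"].round(2))
w=bot.camera("wrist"); cv2.imwrite("pics/w23.png",w["color"][:,:,::-1])
s=bot.camera("side")
cv2.imwrite("pics/s23.png",cv2.resize(s["color"][80:280,200:400,::-1],None,fx=3,fy=3,interpolation=2))
E
```

```text
clock: 30.38
eef_pos: [0.599, 0.2124, 0.213]
tool_rot: [0.706, 0.032, -0.032, -0.706]
ft_force: [0.5, 0.5, -0.6]
grip_width: 0.0276
clock: 31.0
eef_pos: [0.6147, 0.3063, 0.1464]
tool_rot: [0.707, 0.032, -0.032, -0.706]
ft_force: [0.9, -0.1, 0.2]
grip_width: 0.0281
[0.61470691 0.30634154 0.14635792] 0.02806872680378721 [ 0.46  0.66  0.44  1.35 -0.    0.37]
```

View pics/w23.png

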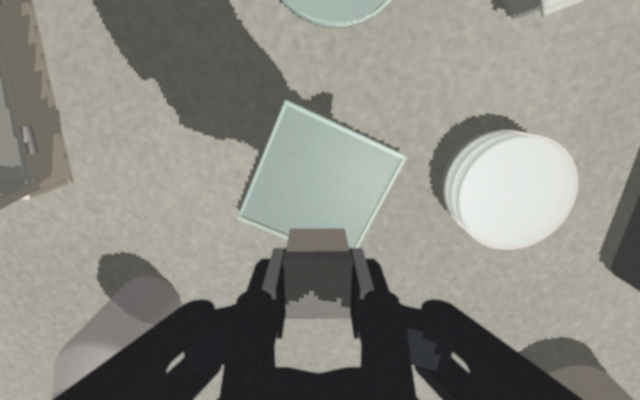

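View pics/s23.png

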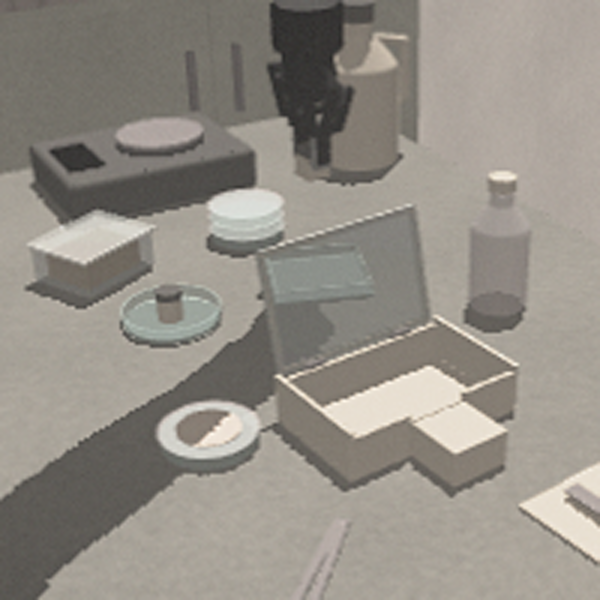

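```bash
python3 - <<'E'
from h import *
w=bot.camera("wrist"); q=unpj(w,[[322,187]],.016); print(q)
print(plan([(.615+q[0][0])/2,(.307+q[0][1])/2,.0168],down(5.5)).round(2))
E
python3 -m handwheel '[[0,1.2,0,0,0,0],[0,2.6,0,0,0,0],[0,3.8,0,0,0,0],[0,4.6,0,0,0,0],[0,4.8,0,0,0,0]]'
python3 - <<'E'
from h import *
print(plan([.612,.306,.0168],down(5.5)).round(2))
E
```

```text
[[0.60903073 0.30831824 0.016     ]]
[-0.01  5.13  0.12  0.01 -0.03 -0.03]
clock: 31.78
eef_pos: [0.6146, 0.3059, 0.0274]
tool_rot: [0.707, 0.031, -0.032, -0.706]
ft_force: [0.2, -0.4, -1.1]
grip_width: 0.0278
[-0.1   0.42  0.01  0.   -0.03 -0.01]
```

```bash
python3 -m handwheel '[[-0.05,0.15,0,0,0,0],[-0.1,0.3,0,0,0,0],[-0.1,0.42,0,0,0,0],[-0.1,0.42,0,0,0,0],[-0.1,0.42,0,0,0,0]]';  python3 -m handwheel '[[0,0,0,0,0,0],[0,0,0,0,0,0],[0,0,0,0,0,0],[0,0,0,0,0,0],[0,0,0,0,0,0]]' 0; python3 -m handwheel '[[0,-0.4,0,0,0,0],[0,-1.4,0,0,0,0],[0,-3,0,0,0,0],[0,-4.8,0,0,0,0],[0,-6.5,0,0,0,0]]'
python3 - <<'E'
from h import *
w=bot.camera("wrist"); cv2.imwrite("pics/w24.png",w["color"][:,:,::-1])
s=bot.camera("side"); cv2.imwrite("pics/s24.png",s["color"][:,:,::-1])
E
```

```text
clock: 32.4
eef_pos: [0.6126, 0.3066, 0.0179]
tool_rot: [-0.706, -0.032, 0.032, 0.706]
ft_force: [-0.4, 0.5, -0.8]
grip_width: 0.0278
clock: 33.02
eef_pos: [0.6124, 0.3065, 0.0175]
tool_rot: [0.706, 0.032, -0.032, -0.706]
ft_force: [0.4, 0.1, 0.3]
grip_width: 0.0432
clock: 33.65
eef_pos: [0.6125, 0.3065, 0.1826]
tool_rot: [-0.706, -0.033, 0.032, 0.707]
ft_force: [-0.5, 1.1, 0.3]
grip_width: 0.0426
```

View pics/w24.png

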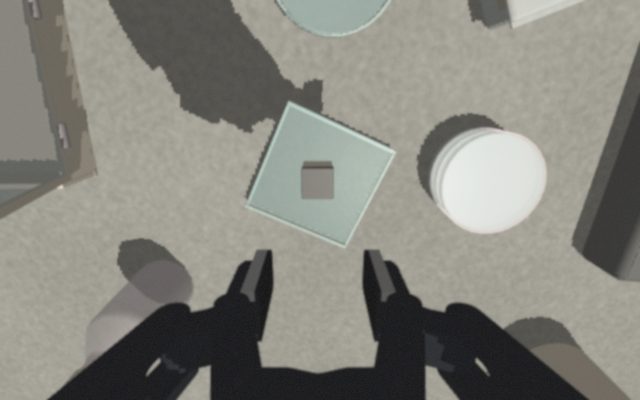

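View pics/s24.png

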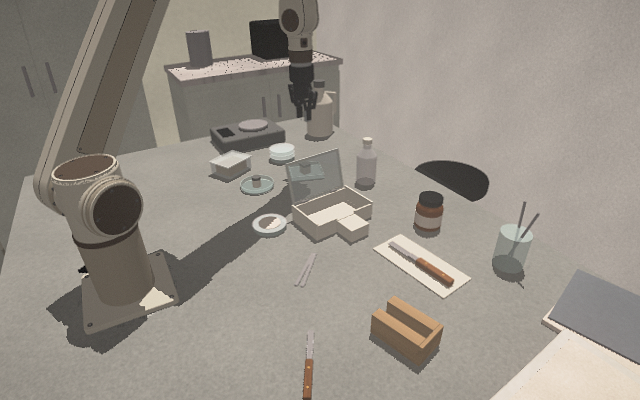

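Run:
```python
from h import *
s=bot.camera("side")
x0,y0,f=270,130,5
im=cv2.resize(s["color"][y0:y0+110,x0:x0+130,::-1],None,fx=f,fy=f,interpolation=2)
d=np.array([-.0958,.9954,0]);e=np.array([-.9954,-.0958,0]);C=np.array([.5449,.0171,0]);k=np.array([0,0,1.])
for th,col in ((1.5,(0,0,255)),(1.79,(0,255,0))):
    P=[C+d*(.06-.12*np.cos(th)*t)+e*y+k*(.044+.12*np.sin(th)*t) for t,y in ((0,-.089),(1,-.089),(1,.089),(0,.089))]
    cv2.polylines(im,[((pj(s,P)-[x0,y0]+.5)*f).astype(int)],True,col,1)
cv2.imwrite("pics/s25.png",im)
c=bot.camera("top");ortho(c,.5,.72,-.42,-.1,.02,2000,"pics/o25.png")
```

```text
(no output)
```

View pics/s25.png

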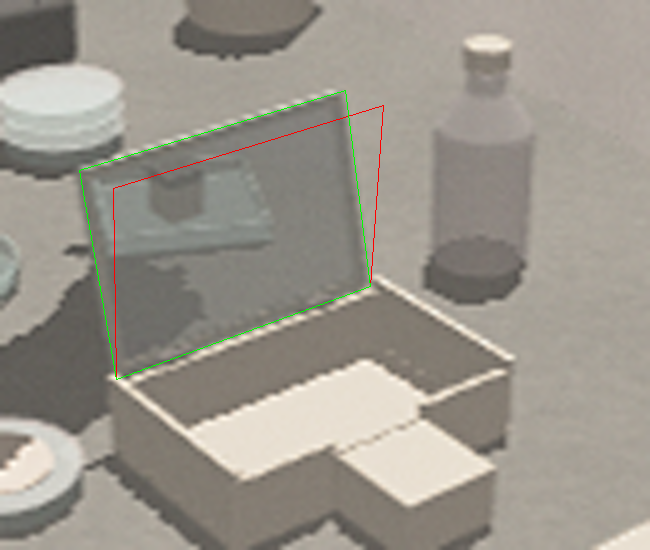

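View pics/o25.png

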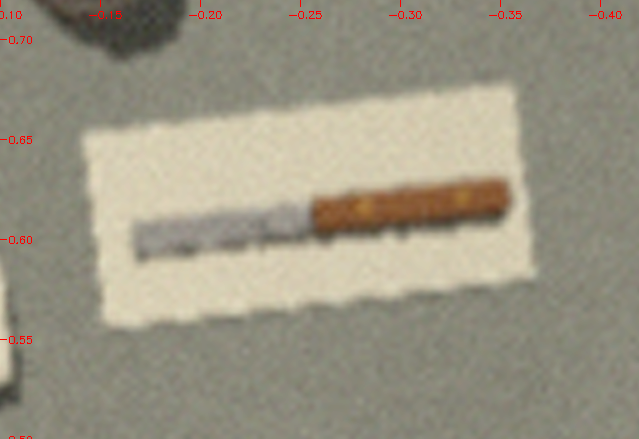

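The lid matches the 1.79 rad outline. The spatula lies flat on the board, with its origin a few mm from the board's centre. Both pots stand in their dishes. I'm handing the job in.

Run:
```python
from workcell import bot
print(bot.job_done())
```

```text
the job is handed in; nothing more can be done
None
```

I did every step in order and handed the job in at about 34 s of the 72 s allowed; no verdict is reported.

**What I did:**
- I lifted the spatula out of its holder by the neck and laid it on the board.
- I took it again by the handle, put the blade under the lid at the notch and swung the lid open along an arc.
- I laid the spatula back on the board, then stood the round pot in the dish and the square pot in the tray.

**Last checks:**
- **Lid:** in the side view it lines up with an outline drawn at 1.79 rad, so it is clearly past 1.5.
- **Spatula:** it lies flat on the board about 1 cm from the centre and is let go.
- **Pots:** both stand upright near the middle of the dish and the tray.
- **Bystanders:** none looks moved in the final side view, though I judged this by eye and did not measure it.
- **Gripper:** it is empty, about 18 cm above the bench and clear of everything.
- **Disagreements:** positions from the wrist and top cameras differed by up to about 6 mm at the dish and tray, well inside the tolerances. No check failed.

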